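Log returned parts at the tag reader and put them away

ROBOT

A 7-joint arm with a two-finger parallel gripper is mounted at the origin on the work surface. World frame = base frame: x ahead of the robot, y to its left, z up, the work surface at z = 0. Lengths are in m, angles in rad, forces in N, time in s.
With the tool pointing down it reaches from about 0.4 to 0.875 m from the base axis. Payload 6.5 kg.
Tool frame: the origin (TCP) lies at the very end of the fingers, on their centre line; the grasp point (between the pads) lies 19 mm behind it; z points along the fingers, y is the line along which they close (so a half turn about z gives the same grasp; the last joint's range is limited). The gripper opens to 85 mm and grips with 20 to 120 N. Pads are 22 mm wide; open, the fingers measure 114 mm over their backs; the gripper's body (76 mm by 85 mm) begins 54 mm behind the grasp point. The pads swing forward as they close: fully open they stand 13 mm farther back than shut.
Start: joints at [1.189, 0.536, -0.004, 1.538, 0.003, 1.067, -0.071], TCP at [0.202, -0.618, 0.231] pointing down, gripper open.
Joint ranges: [-2.7, 2.7], [-0.37, 2.16], [-1.27, 1.26], [0.24, 2.4], [-1.31, 4.45], [0.19, 1.91], [-2.76, 2.76]. Speed limits (rad/s): [2.39, 2.39, 3.14, 3.14, 3.14, 3.14, 3.14].

INTERFACE

Orientations are given as a rotation vector (axis times angle).
In Python, from rig import get_obs, cams, ctrl gives the robot as it stands.
- The arm moves only by the shell command python3 -m creep 'ROWS' [FORCE]. ROWS is text: rows parted by semicolons, each of 7 numbers parted by spaces: the shift along the tool's x, y, z normalised to -1 to 1, where 1 is 0.5 m, then the turn, a rotation vector about the tool's x, y, z normalised to -1 to 1, where 1 is 2 rad, then the opening, from 0 (shut) to 1 (fully open). In form: dx dy dz wx wy wz jaw; .... A call has 1 to 8 rows; each row is the pose to reach, as a shift and turn from the pose commanded when the call began, along the tool's axes at that moment; what a row does not reach only later rows make up. A row lasts 1/10 s, in which the tool goes at most 50 mm and 8.59 degrees, less where a joint would pass 70% of its speed; a pose out of reach is approached as far as the arm can. A call with a number of a shift or a turn outside -1 to 1 is refused whole. A call with a gripper value outside its range is refused whole. The fingers move at their own pace and stop on an object; FORCE is the grip in N (left out, the last holds). Time passes only in rows, so rows that repeat a pose let the fingers close. It gives the time, the measured TCP pose, the force, the opening and the grip force at its end, in the units of the state.
- get_obs(): the state, without advancing time (a new reading comes with each control period).
- cams.snapshot(name): name is "side" or "top"; returns a dict with "frame" (400x640x3 uint8, red, green, blue), "fx", "fy", "cx", "cy" (pixels), "distortion" ([k1, k2, p1, p2, k3] as OpenCV has them; the pictures are not rectified), "R" (3x3) and "t" (3): a world point X has camera coordinates R X + t. Camera axes: x right, y down, z forward; pixel columns grow to the right and rows downward; lengths in m; the calibration is good to about 2 mm. A picture is of the moment at which its call begins. There is no depth.
- ctrl.close_job(): hands the job in; it is judged then, once.
The state is a dict: "t": time; "joint_positions": joint angles; "qd": joint speeds; "effort": joint torques, N m; "eef_pos": TCP position; "ee_rot": TCP orientation; "contact_force": force on the tool from outside, world axes, zero at the start; "ft_torque": the same for the moment, N m; "gripper_width": finger opening in m; "finger_force": force on a finger pad.
Only numpy, scipy, OpenCV 4.12 (cv2) and the standard library are available. Lean on these libraries where they do the work, as an engineer would, in place of code of your own. Each camera call takes 0.05 s, during which the arm holds its last target. There are 200 camera calls.

TASK

Check the returned parts in after the lesson: stand all the capacitor cans that are there on the reader's pad together (no transformers on it), squeeze the reader's trigger right in and keep it in for about a second, let it go, and stand each can on the outline of its own size on the storage plates. Only then do the same with the transformers: all of them on the pad together without any cans, squeeze and let go, and put each on its own outline. There are two transformers but there may be one can or two; leave everything standing upright, centred on its outline, and do not disturb the solder reel.

Things in the scene. Friction and masses are not known exactly. Their poses are not given: they have to be found in the camera images.
- reader: fixed read station. Origin: middle of its pad, at bench level. Pad: grey rectangle 180 mm (x) by 100 mm (y), surface 3 mm up. On the -y side a pistol-grip tag reader is clamped lying on its side on a post: grey barrel x -5..45, y -245..-125, z 62..108 mm, looking to +y over the pad; grip_back tells of its grip. Frame turns with the station.
- trigger (a joint): trigger angle (rad): 0 at rest, 0.38 fully squeezed at its stop; reads above 0.28. White lever 62 mm long, 8 thick, 26 high, on an upright hinge at station x -12, y -175, z 85 mm, lying to -x; squeezing swings its free end to -y, to the grip. Spring: 2 N at rest to 6 N squeezed. Pinch trigger and grip together from above along station y: 59 mm over both at rest, 42 mm squeezed.
- trigger_pull (a point): point on the outer (+y) face of the trigger, 46 mm from its hinge, where a finger pulls. At rest at x -58, y -171, z 85 mm in the station's frame; moves with the trigger.
- grip_back (a point): fixed point on the back (-y) face of the grip opposite the pull point, at x -58, y -230, z 85 mm in the station's frame. The black grip, 30 mm thick, sticks out level from the barrel to -x: x -110..-5, y -230..-200, z 71..99 mm in the station's frame; the trigger lies along its +y side.
- big_can: large capacitor: plain aluminium cylinder, 54 mm diameter, 46 mm high, two small terminals on its top (4 mm more); 0.1 to 0.2 kg; its origin is the centre of its underside, z up when it stands. May be absent (no pose from the start).
- small_can: small capacitor: plain aluminium cylinder, 42 mm diameter, 40 mm high, two small terminals on its top (4 mm more); 0.05 to 0.12 kg; its origin is the centre of its underside, z up when it stands. May be absent (no pose from the start).
- big_transformer: large transformer: steel foot plate 60 (x) by 52 mm (y), 4 mm thick; dark core 56 (x) by 34 mm (y), top 46 mm up; copper winding 40 (x) by 46 mm (y), 7 to 39 mm up; take it across the winding, along y (46 mm), or the core along x (56 mm); 0.25 to 0.5 kg; its origin is the centre of its underside, z up when it stands.
- small_transformer: small transformer: steel foot plate 48 (x) by 44 mm (y), 4 mm thick; dark core 42 (x) by 28 mm (y), top 40 mm up; copper winding 28 (x) by 38 mm (y), 7 to 33 mm up; take it across the winding, along y (38 mm), or the core along x (42 mm); 0.14 to 0.28 kg; its origin is the centre of its underside, z up when it stands.
- big_can_slot: fixed flat white storage plate, 103 x 103 mm, 3 mm thick, with a black outline in its middle: home of the large can (54 mm circle). Origin: centre of its underside, at bench level; x, y along its sides. The four plates lie 105 mm apart in a square; which is where changes.
- small_can_slot: fixed flat white storage plate, 103 x 103 mm, 3 mm thick, with a black outline in its middle: home of the small can (42 mm circle). Origin: centre of its underside, at bench level; x, y along its sides. The four plates lie 105 mm apart in a square; which is where changes.
- big_transformer_slot: fixed flat white storage plate, 103 x 103 mm, 3 mm thick, with a black outline in its middle: home of the large transformer (60 x 52 mm rectangle). Origin: centre of its underside, at bench level; x, y along its sides. The four plates lie 105 mm apart in a square; which is where changes.
- small_transformer_slot: fixed flat white storage plate, 103 x 103 mm, 3 mm thick, with a black outline in its middle: home of the small transformer (48 x 44 mm rectangle). Origin: centre of its underside, at bench level; x, y along its sides. The four plates lie 105 mm apart in a square; which is where changes.
- solder_reel: bystander: reel of solder, 60 mm diameter, 38 mm high, standing loose beyond the work; origin at the centre of its underside. Not to be disturbed.
Things that resemble listed ones, but are neither listed nor needed, are in the scene too. Leave any red look-alike of the small_transformer alone.

How it is judged:
By the outcome, as a careful person would: the job done as asked, in the order asked, and still so for the second after the job is handed in, with the robot touching nothing.
Of big_can, small_can only 1 to 2 are there at a start; the rules pass over those that are not, and their reading is None.
At some moment in a run one of big_can, small_can, big_transformer, small_transformer may be knocked a few centimetres aside while the robot is not near it.
Once in a run the grip may slacken for a moment while it holds something.
It also fails if it takes over 210 s, if anything falls off the work surface, if the arm or the gripper's body presses on something with over 40 N, if the wrist force passes 120 N, or if a joint passes its speed limit or range.

## Working session

There is one attempt and no reset: what is moved stays moved. The work goes in short steps, Python scripts to look and compute and a shell command to move; the robot and the scene stay as the last step left them, time stands still between calls to the robot, and variables do not carry over. Pictures are saved under pics/ and viewed, at most 14 in all, crops included, and the job is handed in when it is done.

```bash
mkdir -p pics; ls; python3 - <<'E'
from rig import get_obs,cams
import cv2
o=get_obs();print(o)
for n in("side","top"):
    s=cams.snapshot(n);cv2.imwrite(f"pics/{n}0.png",s["frame"][:,:,::-1])
    print({k:v for k,v in s.items() if k!="frame"})
E
```

```text
pics
{'t': 0.0, 'joint_positions': array([ 1.18882214,  0.53715616, -0.00440941,  1.53888197,  0.00260737,
        1.06728154, -0.07121898]), 'qd': array([ 2.38285650e-04,  8.20820295e-04,  1.73255166e-03,  5.38711389e-04,
       -1.23771303e-03,  2.98281767e-05, -1.28243178e-03]), 'effort': array([-1.84829205e-04, -5.83397841e+01,  1.04876921e+00, -2.59093988e+01,
        1.24015688e-02,  9.64439590e-03, -3.34925858e-05]), 'eef_pos': array([ 0.20162679, -0.61727458,  0.2304164 ]), 'ee_rot': array([-3.10085895e+00, -4.93744731e-01,  6.52523097e-04]), 'contact_force': array([ 0.4863522 , -0.62392258,  0.28066267]), 'ft_torque': array([-0.02206949,  0.06054955,  0.02114432]), 'finger_force': 0.0, 'gripper_width': 0.08554457690749091}
{'fx': 401.7823483398807, 'fy': 401.7823483398807, 'cx': 319.58815692489105, 'cy': 191.70004870473014, 'distortion': array([-0.03558699,  0.        ,  0.        ,  0.        ,  0.        ]), 'R': array([[-9.63603715e-01, -2.67333538e-01, -8.12149084e-04],
       [-1.75698847e-01,  6.35590322e-01, -7.51767822e-01],
       [ 2.01488945e-01, -7.24263573e-01, -6.59427390e-01]]), 't': array([0.50414514, 0.19891421, 0.84025727])}
{'fx': 468.745583534346, 'fy': 468.745583534346, 'cx': 326.1971745779021, 'cy': 201.77894823460215, 'distortion': array([0.00711335, 0.        , 0.        , 0.        , 0.        ]), 'R': array([[ 0.01324404, -0.99989529, -0.0058309 ],
       [-0.97407457, -0.01158452, -0.22593039],
       [ 0.22583918,  0.00867196, -0.974126  ]]), 't': array([-0.0437373 ,  0.53151421,  1.03951264])}
```

View pics/side0.png

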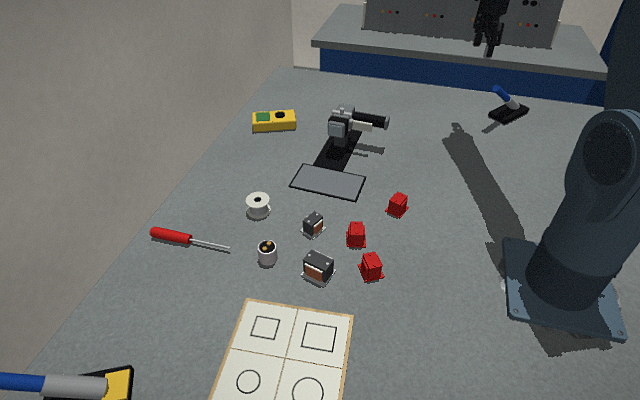

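View pics/top0.png

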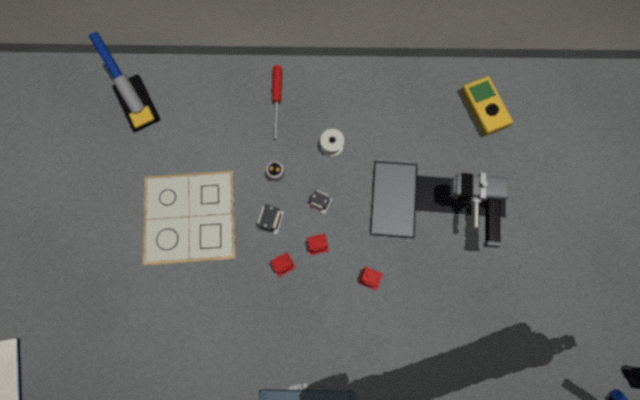

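The picture shows the station, with the pad at top (394,199) and the grip at (493,220). There is one can at top (275,170). The candidate transformers are grey (270,218) big and (320,201) small, plus red look-alikes at (318,244), (283,264) and (371,278). The reel is at (332,141), and could be confused with the can. Next is a close crop.

```bash
cat > h.py <<'E'
from rig import get_obs,cams
import cv2,numpy as np
from scipy.spatial.transform import Rotation as Ro
def cal(s):
    K=np.array([[s["fx"],0,s["cx"]],[0,s["fy"],s["cy"]],[0,0,1]]);return K,np.array(s["distortion"]),np.array(s["R"]),np.array(s["t"])
def back(s,px,z):
    K,d,R,t=cal(s);p=cv2.undistortPoints(np.array(px,float).reshape(-1,1,2),K,d).reshape(-1,2)
    r=np.c_[p,np.ones(len(p))]@R; c=-R.T@t
    return c+r*((np.broadcast_to(z,len(p))-c[2])/r[:,2])[:,None]
def proj(s,X):
    K,d,R,t=cal(s);return cv2.projectPoints(np.array(X,float).reshape(-1,3),cv2.Rodrigues(R)[0],t,K,d)[0].reshape(-1,2)
def crop(name,x0,y0,x1,y1,k,out,s=None):
    s=s or cams.snapshot(name);f=s["frame"][y0:y1,x0:x1,::-1]
    cv2.imwrite(out,cv2.resize(f,None,fx=k,fy=k,interpolation=cv2.INTER_CUBIC));return s
def plan(goal,yaw=None):
    """shift (normalised, tool axes) from measured pose to TCP goal; yaw = world angle of the tool y (closing) axis, mod pi"""
    o=get_obs();R=Ro.from_rotvec(o["ee_rot"]);M=R.as_matrix()
    out=M.T@(np.array(goal)-o["eef_pos"])/0.5
    w=np.zeros(3)
    if yaw is not None:
        best=None
        for k in(0,1):
            a=yaw+k*np.pi;y=np.array([np.cos(a),np.sin(a),0]);z=np.array([0,0,-1.]);T=np.c_[np.cross(y,z),y,z]
            v=(M.T@T);v=Ro.from_matrix(v).as_rotvec()/2
            if best is None or np.linalg.norm(v)<np.linalg.norm(best):best=v
        w=best
    print("goal",np.round(goal,4),"rows:",np.round(out,4),np.round(w,4),"j7",round(o["joint_positions"][6],2))
def now():
    o=get_obs();M=Ro.from_rotvec(o["ee_rot"]).as_matrix()
    print("t",round(o["t"],2),"p",np.round(o["eef_pos"],4),"yaw y",round(np.degrees(np.arctan2(M[1,1],M[0,1])),1),"z",np.round(M[:,2],3),"w",round(o["gripper_width"],4),"F",np.round(o["contact_force"],1),"ff",round(o["finger_force"],1))
E
python3 - <<'E'
from h import *
s=crop("top",245,120,345,240,5,"pics/c1.png")
crop("top",360,150,520,260,5,"pics/c2.png",s)
# plates: cells' corners
g=cv2.cvtColor(s["frame"],cv2.COLOR_RGB2GRAY)
# outlines: dark blobs enclosed in the plate
m=(g[165:270,138:242]>150).astype(np.uint8)
k=cv2.resize(g[165:270,138:242],None,fx=5,fy=5,interpolation=cv2.INTER_CUBIC)
cv2.imwrite("pics/c3.png",k)
cs,h=cv2.findContours((k>130).astype(np.uint8),cv2.RETR_CCOMP,cv2.CHAIN_APPROX_NONE)
for c in cs:
    if cv2.contourArea(c)>3000:
        r=cv2.minAreaRect(c);ctr=np.array(r[0])/5+[138-.4,165-.4]
        print(cv2.contourArea(c),ctr,np.array(r[1])/5,r[2],back(s,[ctr],0.003))
E
```

```text
194836.0 [187.47756042 217.49221802] [88.40685425 96.46384277] 85.9375228881836 [[0.50171358 0.30378468 0.003     ]]
```

View pics/c1.png

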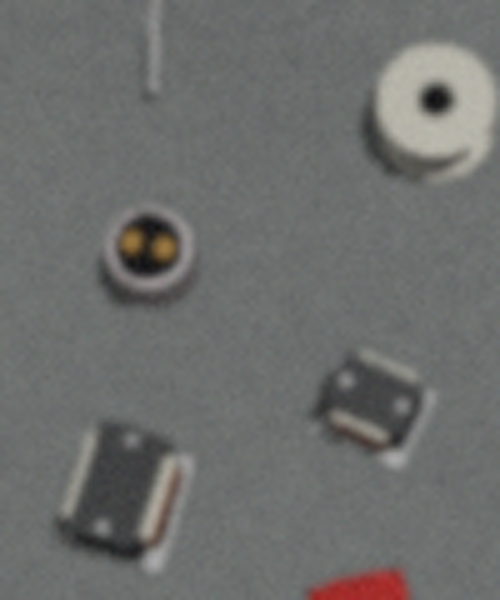

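View pics/c2.png

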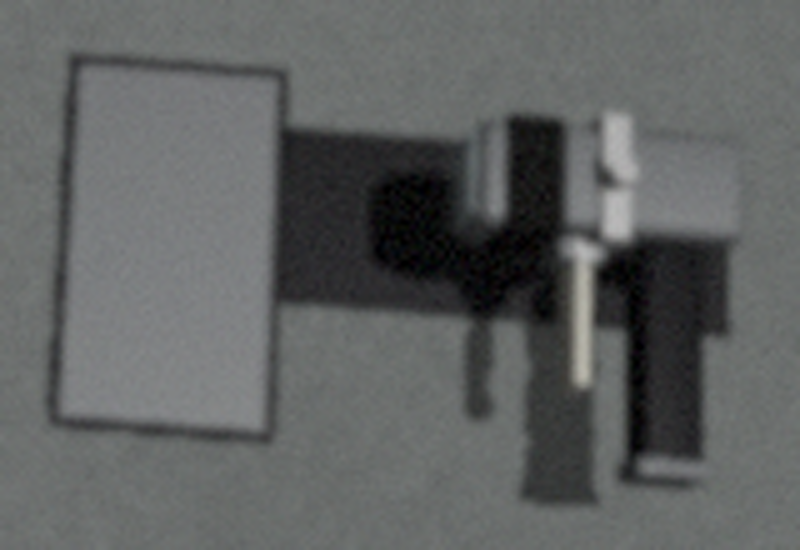

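The crop shows one can at (149,249), with a ring about 18 px across, so about 43 mm: the small can. The big transformer's studs are at (131,440) and (101,525), and the small one's at (346,380) and (402,405). The pad corners in c2 are (72,57), (285,70), (270,437) and (53,423). The trigger runs (580,250) to (582,385) and the grip ends at (668,470).

```bash
python3 - <<'E'
from h import *
s=cams.snapshot("top")
def cp(p,x0,y0,k=5): return (np.array(p,float)+.5)/k-.5+[x0,y0]
print("can",back(s,[cp((149,248),245,120)],.040))
for n,a,b,z in(("big",(131,440),(101,525),.047),("small",(346,380),(402,405),.041)):
    X=back(s,[cp(a,245,120),cp(b,245,120)],z);d=X[1]-X[0];print(n,X.mean(0),"x axis deg",np.degrees(np.arctan2(d[1],d[0])),np.linalg.norm(d))
X=back(s,cp([(72,57),(285,70),(270,437),(53,423)],360,150),.003)
c=X.mean(0);d=(X[0]+X[1]-X[2]-X[3]);th=np.arctan2(d[1],d[0]);e=X[0]+X[3]-X[1]-X[2];print("pad",c,"deg",np.degrees(th),np.degrees(np.arctan2(e[1],e[0]))-90,np.linalg.norm(d)/2,np.linalg.norm(e)/2)
R=np.array([[np.cos(th),-np.sin(th)],[np.sin(th),np.cos(th)]])
P=lambda x,y,z:np.r_[c[:2]+R@[x,y],z]
for q in((-.058,-.171,.098),(-.058,-.230,.099),(-.074,-.175,.098),(-.11,-.215,.099)):
    w=P(*q);print(q,w,(proj(s,w)[0]-[360,150])*5+2)
g=cv2.cvtColor(s["frame"],cv2.COLOR_RGB2GRAY)
k=cv2.resize(g[160:275,134:246],None,fx=6,fy=6,interpolation=cv2.INTER_CUBIC)
b=cv2.adaptiveThreshold(cv2.GaussianBlur(k,(5,5),0),255,cv2.ADAPTIVE_THRESH_MEAN_C,cv2.THRESH_BINARY_INV,41,12)
cs,h=cv2.findContours(b,cv2.RETR_LIST,cv2.CHAIN_APPROX_NONE)
for c in cs:
    if 3000<cv2.contourArea(c)<40000:
        r=cv2.minAreaRect(c);ct=cp(r[0],134,160,6)
        X=back(s,cp(cv2.boxPoints(r),134,160,6),.003);d=X[1]-X[0]
        print("slot",cv2.contourArea(c),ct,back(s,[ct],.003).round(4),np.array(r[1])/6,np.degrees(np.arctan2(d[1],d[0])))
E
```

```text
can [[0.61668449 0.09022943 0.04      ]]
big [0.49892415 0.10050755 0.047     ] x axis deg 163.10009830599188 0.04293524211046955
small [ 0.54544739 -0.02045882  0.041     ] x axis deg -113.93303656177903 0.029568940707514733
pad [ 0.55626026 -0.20326185  0.003     ] deg -3.6739696331895426 -3.0252655838710467 0.1870440577121271 0.1063011538504419
(-0.058, -0.171, 0.098) [ 0.48742196 -0.37019384  0.098     ] [574.61103646 347.65797631]
(-0.058, -0.23, 0.099) [ 0.4836413  -0.42907258  0.099     ] [708.06914307 357.13594778]
(-0.074, -0.175, 0.098) [ 0.47119853 -0.37316035  0.098     ] [583.40593018 383.43662689]
(-0.11, -0.215, 0.099) [ 0.43270936 -0.41077131  0.099     ] [674.69845508 469.91689139]
slot 10477.0 [166.83333333 239.08333333] [[0.4477 0.3497 0.003 ]] [19.5 19. ] 5.446964017241276
slot 14732.0 [166.75       238.91666667] [[0.4481 0.3499 0.003 ]] [22.66666667 23.        ] -89.31490155721623
slot 14335.5 [210.16667684 235.83495076] [[0.4569 0.2448 0.003 ]] [22.69472504 19.0185229 ] -88.74703574697308
slot 20008.0 [210.16666667 235.83332316] [[0.4569 0.2448 0.003 ]] [22.49999491 26.16666158] 4.288822660124327
slot 5434.5 [167.08333333 196.83333333] [[0.5533 0.3586 0.003 ]] [14.         13.83333333] 5.33881634728922
slot 8598.5 [167.16666667 197.16666667] [[0.5525 0.3583 0.003 ]] [17.16666667 17.83333333] -89.32058182065383
slot 8642.0 [209.58333333 194.16666667] [[0.5614 0.2535 0.003 ]] [15.33333333 17.16666667] 4.187048852154929
slot 13034.5 [209.56677246 194.15761312] [[0.5614 0.2536 0.003 ]] [20.66509247 19.17755127] -88.59153308019154
```

Only the small can is present. The slots, pad and trigger projections agree with the picture, so I start with the can.

```bash
python3 -c "
from h import *
now();plan([.617,.0902,.20],np.pi/2)"
```

```text
t 0.2 p [ 0.2017 -0.6175  0.2308] yaw y -71.9 z [-0.     0.001 -1.   ] w 0.0856 F [-0.3 -0.4  0.5] ff 0.0
goal [0.617  0.0902 0.2   ] rows: [ 1.2292 -1.0874  0.0624] [-0.0005  0.0002  0.1579] j7 -0.07
```

```bash
python3 -m creep '0.615 -0.544 0.03 0 0 0.158 1;0.615 -0.544 0.03 0 0 0.158 1;0.615 -0.544 0.03 0 0 0.158 1;0.615 -0.544 0.03 0 0 0.158 1;0.615 -0.544 0.03 0 0 0.158 1;0.615 -0.544 0.03 0 0 0.158 1;0.615 -0.544 0.03 0 0 0.158 1;0.615 -0.544 0.03 0 0 0.158 1' 40; python3 -c "
from h import *
now();plan([.617,.0902,.12],np.pi/2)"
```

```text
t: 1.0
eef_pos: [0.4049, -0.2713, 0.2168]
ee_rot: [3.141, -0.001, 0.001]
contact_force: [1.3, -0.9, -0.1]
gripper_width: 0.0849
finger_force: 0.0
t 1.0 p [ 0.4049 -0.2713  0.2168] yaw y -90.0 z [ 0. -0. -1.] w 0.0849 F [ 1.3 -0.9 -0.1] ff 0.0
goal [0.617  0.0902 0.12  ] rows: [ 0.4239 -0.7231  0.1935] [ 0.0001 -0.0002 -0.0002] j7 -1.1
```

```bash
python3 -m creep '0.424 -0.723 0.14 0 0 0 1;0.424 -0.723 0.14 0 0 0 1;0.424 -0.723 0.14 0 0 0 1;0.424 -0.723 0.14 0 0 0 1;0.424 -0.723 0.14 0 0 0 1;0.424 -0.723 0.14 0 0 0 1;0.424 -0.723 0.14 0 0 0 1;0.424 -0.723 0.14 0 0 0 1'; python3 -c "
from h import *
now();plan([.617,.0902,.15],np.pi/2);plan([.617,.0902,.01],np.pi/2)"
```

```text
t: 1.8
eef_pos: [0.6046, 0.0689, 0.1503]
ee_rot: [3.141, -0.001, -0.0]
contact_force: [1.0, -1.2, 0.1]
gripper_width: 0.0854
finger_force: 0.0
t 1.8 p [0.6046 0.0689 0.1503] yaw y -90.0 z [-0. -0. -1.] w 0.0854 F [ 1.  -1.2  0.1] ff 0.0
goal [0.617  0.0902 0.15  ] rows: [ 0.0248 -0.0426  0.0007] [ 0.0001  0.     -0.0002] j7 -1.86
goal [0.617  0.0902 0.01  ] rows: [ 0.0249 -0.0427  0.2807] [ 0.0001  0.     -0.0002] j7 -1.86
```

```bash
python3 -m creep '0.025 -0.043 0 0 0 0 1;0.025 -0.043 0.1 0 0 0 1;0.025 -0.043 0.1 0 0 0 1;0.025 -0.043 0.1 0 0 0 1'; python3 -c "
from h import *
now();plan([.617,.0902,.01],np.pi/2)
crop('side',220,190,320,290,5,'pics/c4.png')"
```

```text
t: 2.2
eef_pos: [0.6154, 0.0879, 0.1002]
ee_rot: [3.141, -0.001, -0.004]
contact_force: [0.4, 0.0, 1.3]
gripper_width: 0.0855
finger_force: 0.0
t 2.2 p [0.6154 0.0879 0.1002] yaw y -90.0 z [-0.003 -0.001 -1.   ] w 0.0855 F [0.4 0.  1.3] ff 0.0
goal [0.617  0.0902 0.01  ] rows: [ 0.0037 -0.0047  0.1804] [ 0.0005  0.0014 -0.0003] j7 -1.9
```

View pics/c4.png

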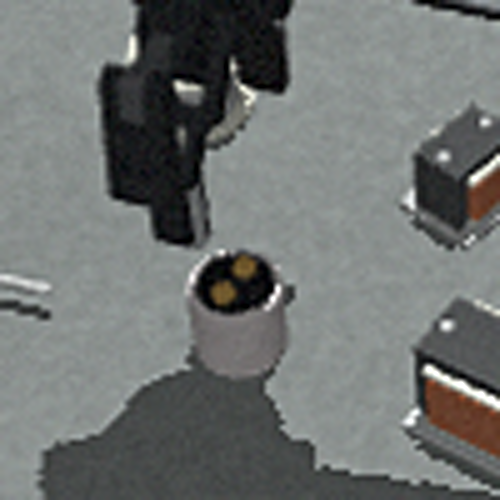

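The small can stands upright under the fingers, top at crop (237,280). Next I descend and close.

```bash
python3 -m creep '0.003 -0.004 0.1 0 0 0 1;0.003 -0.004 0.178 0 0 0 1;0.003 -0.004 0.178 0 0 0 1;0.003 -0.004 0.178 0 0 0 0.6;0.003 -0.004 0.178 0 0 0 0.3;0.003 -0.004 0.178 0 0 0 0.3;0.003 -0.004 0.178 0 0 0 0.3;0.003 -0.004 0.178 0 0 0 0.3' 40; python3 -c "
from h import *
now()"
```

```text
t: 3.05
eef_pos: [0.6198, 0.0909, 0.0147]
ee_rot: [-3.141, 0.001, -0.006]
contact_force: [-1.9, -1.8, 8.2]
gripper_width: 0.0406
finger_force: 39.8
t 3.05 p [0.6198 0.0909 0.0147] yaw y -90.0 z [ 0.004  0.001 -1.   ] w 0.0406 F [-1.9 -1.8  8.2] ff 39.8
```

```bash
python3 -m creep '0 0 -0.08 0 0 0 0.3;0 0 -0.16 0 0 0 0.3;0 0 -0.16 0 0 0 0.3;0 0 -0.16 0 0 0 0.3'; python3 -c "
from h import *
now();plan([.558,-.2033,.095],np.radians(87))"
```

```text
t: 3.45
eef_pos: [0.6191, 0.0908, 0.0939]
ee_rot: [-3.141, 0.001, -0.006]
contact_force: [-0.5, 0.4, -1.4]
gripper_width: 0.0404
finger_force: 41.4
t 3.45 p [0.6191 0.0908 0.0939] yaw y -90.0 z [ 0.004  0.001 -1.   ] w 0.0404 F [-0.5  0.4 -1.4] ff 41.4
goal [ 0.558  -0.2033  0.095 ] rows: [-0.122   0.5883 -0.003 ] [-0.0003 -0.0018  0.026 ] j7 -1.91
```

```bash
python3 -m creep '-0.122 0.588 -0.003 0 -0.002 0.026 0.3;-0.122 0.588 -0.003 0 -0.002 0.026 0.3;-0.122 0.588 -0.003 0 -0.002 0.026 0.3;-0.122 0.588 -0.003 0 -0.002 0.026 0.3;-0.122 0.588 -0.003 0 -0.002 0.026 0.3;-0.122 0.588 -0.003 0 -0.002 0.026 0.3;-0.122 0.588 -0.003 0 -0.002 0.026 0.3;-0.122 0.588 -0.003 0 -0.002 0.026 0.3'; python3 -c "
from h import *
now();plan([.558,-.2033,.020],np.radians(87))"
```

```text
t: 4.25
eef_pos: [0.5553, -0.2051, 0.0923]
ee_rot: [3.14, -0.088, -0.009]
contact_force: [-0.1, 0.7, -1.2]
gripper_width: 0.0407
finger_force: 41.4
t 4.25 p [ 0.5553 -0.2051  0.0923] yaw y -93.2 z [-0.006  0.    -1.   ] w 0.0407 F [-0.1  0.7 -1.2] ff 41.4
goal [ 0.558  -0.2033  0.02  ] rows: [ 0.0061 -0.0039  0.1446] [ 0.0001  0.003  -0.0018] j7 -1.46
```

```bash
python3 -m creep '0.005 -0.003 0.08 0 0.003 0 0.3;0.005 -0.003 0.12 0 0.003 0 0.3;0.005 -0.003 0.135 0 0.003 0 0.3;0.005 -0.003 0.142 0 0.003 0 0.3;0.005 -0.003 0.146 0 0.003 0 0.3;0.005 -0.003 0.146 0 0.003 0 0.3'; python3 -c "
from h import *
now();plan([.558,-.2033,.020],np.radians(87))"
```

```text
t: 4.85
eef_pos: [0.5598, -0.2018, 0.021]
ee_rot: [3.14, -0.081, 0.005]
contact_force: [-0.3, 0.8, -1.6]
gripper_width: 0.0406
finger_force: 44.7
t 4.85 p [ 0.5598 -0.2018  0.021 ] yaw y -93.0 z [ 0.003 -0.001 -1.   ] w 0.0406 F [-0.3  0.8 -1.6] ff 44.7
goal [ 0.558  -0.2033  0.02  ] rows: [-0.0035  0.0032  0.002 ] [ 0.0002 -0.0016  0.0003] j7 -1.49
```

```bash
python3 -m creep '0 0 0.004 0 0 0 0.3;0 0 0.007 0 0 0 0.3;0 0 0.007 0 0 0 0.3'; python3 -c "
from h import *
now()"
```

```text
t: 5.15
eef_pos: [0.5597, -0.2021, 0.0177]
ee_rot: [3.14, -0.082, 0.005]
contact_force: [-1.3, 0.7, 4.3]
gripper_width: 0.0406
finger_force: 45.3
t 5.15 p [ 0.5597 -0.2021  0.0177] yaw y -93.0 z [ 0.003 -0.001 -1.   ] w 0.0406 F [-1.3  0.7  4.3] ff 45.3
```

Contact is made, so I release, rise, then go over the trigger (station frame, TCP at x −58, y −208.5).

```bash
python3 -m creep '0 0 0 0 0 0 0.6;0 0 0 0 0 0 0.8;0 0 0 0 0 0 0.8;0 0 -0.1 0 0 0 0.9;0 0 -0.2 0 0 0 1;0 0 -0.3 0 0 0 1;0 0 -0.3 0 0 0 1'; cat >> h.py <<'E'
PAD=np.array([.5563,-.2033]);TH=np.radians(-3.4)
def st(x,y,z): c,s=np.cos(TH),np.sin(TH);return np.r_[PAD+np.array([[c,-s],[s,c]])@[x,y],z]
YS=TH+np.pi/2
E
python3 -c "
from h import *
now();plan(st(-.058,-.2085,.16),YS);plan(st(-.058,-.2085,.066),YS)
s=crop('top',365,150,425,250,5,'pics/c5.png')
"
```

```text
t: 5.85
eef_pos: [0.5634, -0.2033, 0.1741]
ee_rot: [3.137, -0.082, 0.022]
contact_force: [0.8, -0.2, -0.6]
gripper_width: 0.0849
finger_force: 0.0
t 5.85 p [ 0.5634 -0.2033  0.1741] yaw y -93.0 z [ 0.014 -0.004 -1.   ] w 0.0849 F [ 0.8 -0.2 -0.6] ff 0.0
goal [ 0.486 -0.408  0.16 ] rows: [-0.1335  0.4169  0.0276] [ 0.0016 -0.0072  0.0034] j7 -1.45
goal [ 0.486 -0.408  0.066] rows: [-0.1362  0.4163  0.2156] [ 0.0016 -0.0072  0.0034] j7 -1.45
```

View pics/c5.png

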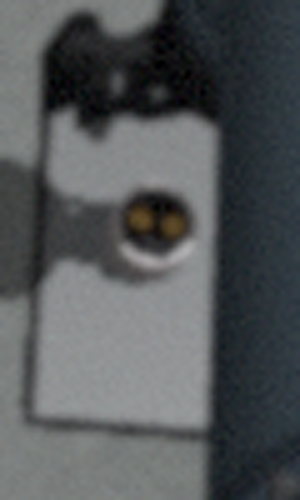

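The can stands upright near the pad centre, at crop (155,228). Next is the trigger.

```bash
python3 -m creep '-0.05 0.1 0.028 0 -0.007 0.003 1;-0.1 0.2 0.028 0 -0.007 0.003 1;-0.135 0.3 0.028 0 -0.007 0.003 1;-0.135 0.38 0.028 0 -0.007 0.003 1;-0.135 0.417 0.028 0 -0.007 0.003 1;-0.135 0.417 0.028 0 -0.007 0.003 1;-0.135 0.417 0.028 0 -0.007 0.003 1'; python3 -c "
from h import *
now();plan(st(-.058,-.2085,.066),YS)"
```

```text
t: 6.6
eef_pos: [0.4798, -0.4058, 0.1512]
ee_rot: [-3.138, 0.092, 0.022]
contact_force: [0.6, 0.6, 0.2]
gripper_width: 0.0853
finger_force: 0.0
t 6.6 p [ 0.4798 -0.4058  0.1512] yaw y -93.4 z [-0.014  0.003 -1.   ] w 0.0853 F [0.6 0.6 0.2] ff 0.0
goal [ 0.486 -0.408  0.066] rows: [0.015  0.004  0.1702] [-0.0009  0.0069  0.0003] j7 -1.08
```

```bash
python3 -m creep '0.012 0.004 0 0 0.006 0 1;0.012 0.004 0.04 0 0.006 0 1;0.012 0.004 0.08 0 0.006 0 1;0.012 0.004 0.08 0 0.006 0 1'; python3 -c "
from h import *
now();plan(st(-.058,-.2085,.066),YS)
crop('side',300,80,420,170,6,'pics/c6.png')"
```

```text
t: 7.0
eef_pos: [0.4852, -0.4058, 0.1099]
ee_rot: [-3.137, 0.087, 0.006]
contact_force: [0.1, 0.4, -0.0]
gripper_width: 0.0856
finger_force: 0.0
t 7.0 p [ 0.4852 -0.4058  0.1099] yaw y -93.2 z [-0.004  0.004 -1.   ] w 0.0856 F [ 0.1  0.4 -0. ] ff 0.0
goal [ 0.486 -0.408  0.066] rows: [0.0022 0.0046 0.0877] [-0.0018  0.0019  0.0019] j7 -1.09
```

View pics/c6.png

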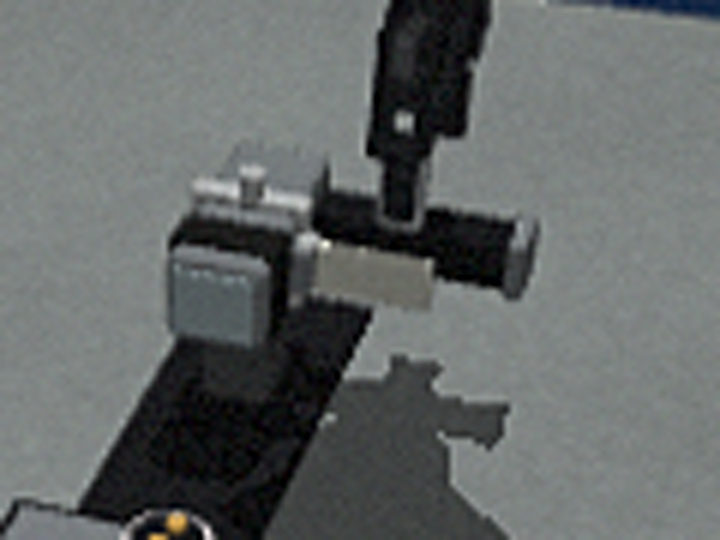

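The near finger, at crop (405,205), is above the outer part of the lever. It is clear of the barrel, so I descend.

```bash
python3 -m creep '0.002 0.004 0.03 0 0.001 0 1;0.002 0.004 0.06 0 0.001 0 1;0.002 0.004 0.09 0 0.001 0 1;0.002 0.004 0.096 0 0.001 0 1;0.002 0.004 0.096 0 0.001 0 1'; python3 -c "
from h import *
now();plan(st(-.058,-.2085,.062),YS)"
```

```text
t: 7.55
eef_pos: [0.4863, -0.4105, 0.0635]
ee_rot: [-3.139, 0.091, -0.001]
contact_force: [1.5, 0.2, 0.5]
gripper_width: 0.085
finger_force: 0.0
t 7.55 p [ 0.4863 -0.4105  0.0635] yaw y -93.3 z [ 0.001  0.001 -1.   ] w 0.085 F [1.5 0.2 0.5] ff 0.0
goal [ 0.486 -0.408  0.062] rows: [-0.0008 -0.005   0.0031] [-0.0005 -0.0003  0.0006] j7 -1.09
```

```bash
python3 -m creep '0 -0.004 0 0 0 0 0.7;0 -0.004 0 0 0 0 0.5;0 -0.004 0 0 0 0 0.4;0 -0.004 0 0 0 0 0.4;0 -0.004 0 0 0 0 0.4;0 -0.004 0 0 0 0 0.4;0 -0.004 0 0 0 0 0.4;0 -0.004 0 0 0 0 0.4' 40; python3 -c "
from h import *
now()"
```

```text
t: 8.35
eef_pos: [0.4881, -0.4061, 0.0657]
ee_rot: [-3.137, 0.088, -0.004]
contact_force: [-1.8, 6.1, 7.3]
gripper_width: 0.0443
finger_force: 39.3
t 8.35 p [ 0.4881 -0.4061  0.0657] yaw y -93.2 z [ 0.003  0.003 -1.   ] w 0.0443 F [-1.8  6.1  7.3] ff 39.3
```

```bash
python3 -m creep '0 0 0 0 0 0 0.3;0 0 0 0 0 0 0.3;0 0 0 0 0 0 0.3;0 0 0 0 0 0 0.3' 60; python3 -c "
from h import *
now()
crop('side',330,95,420,150,8,'pics/c7.png')"
```

```text
t: 8.75
eef_pos: [0.4882, -0.4063, 0.0658]
ee_rot: [-3.138, 0.088, -0.004]
contact_force: [-0.8, 6.9, 6.8]
gripper_width: 0.0436
finger_force: 57.4
t 8.75 p [ 0.4882 -0.4063  0.0658] yaw y -93.2 z [ 0.003  0.003 -1.   ] w 0.0436 F [-0.8  6.9  6.8] ff 57.4
```

View pics/c7.png

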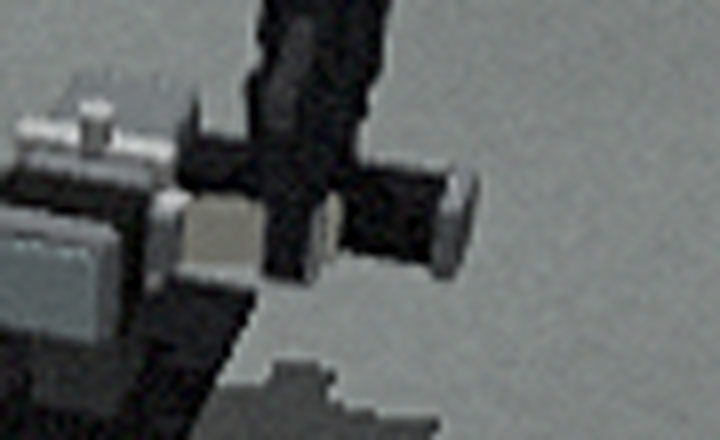

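The lever is swung in against the grip, with the finger at (290,240). The force (57 N against a 6 N spring) shows it is at its stop. I hold a bit longer, then let go.

```bash
python3 -m creep '0 0 0 0 0 0 0.3;0 0 0 0 0 0 0.3;0 0 0 0 0 0 1;0 0 0 0 0 0 1;0 0 0 0 0 0 1;0 0 0 0 0 0 1;0 0 -0.08 0 0 0 1;0 0 -0.16 0 0 0 1' 40; python3 -c "
from h import *
now()
s=crop('top',245,140,525,260,2.8,'pics/c8.png');plan([.5563,-.2033,.16],YS)"
```

```text
t: 9.6
eef_pos: [0.4861, -0.4094, 0.145]
ee_rot: [-3.14, 0.093, -0.001]
contact_force: [1.7, -1.3, 0.6]
gripper_width: 0.0856
finger_force: 0.0
t 9.6 p [ 0.4861 -0.4094  0.145 ] yaw y -93.4 z [ 0.001  0.    -1.   ] w 0.0856 F [ 1.7 -1.3  0.6] ff 0.0
goal [ 0.5563 -0.2033  0.16  ] rows: [ 0.1079 -0.4251 -0.0153] [ 0.0034 -0.0053  0.    ] j7 -1.08
```

View pics/c8.png

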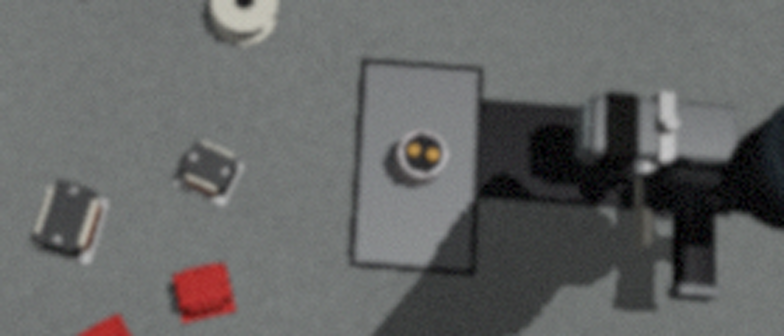

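The trigger is back at rest (lever at (643,205)). The can is on the pad with its ring centre at (421,156), and the transformers have not moved.

```bash
python3 -c "
from h import *
s=cams.snapshot('top');c=back(s,[(395.0,195.4)],.04)[0];print(c)
plan([c[0],c[1],.14],YS)"; python3 -m creep '0 0 -0.04 0 0 0 1;0 0 -0.04 0 0 0 1'
```

```text
[ 0.55448166 -0.2016075   0.04      ]
goal [ 0.5545 -0.2016  0.14  ] rows: [ 0.1031 -0.4289  0.0203] [ 0.0037 -0.0058  0.    ] j7 -1.08
t: 9.9
eef_pos: [0.4881, -0.4108, 0.1672]
ee_rot: [3.136, -0.093, 0.01]
contact_force: [-0.5, -0.4, 0.6]
gripper_width: 0.0854
finger_force: 0.0
```

```bash
python3 -m creep '0.05 -0.1 -0.01 0 0 0 1;0.1 -0.2 -0.01 0 0 0 1;0.13 -0.3 -0.01 0 0 0 1;0.13 -0.38 0 0 0 0 1;0.13 -0.417 0.03 0 0 0 1;0.13 -0.417 0.05 0 0 0 1;0.13 -0.417 0.05 0 0 0 1'; python3 -c "
from h import *
now();plan([.557,-.2016,.0165],YS)"
```

```text
t: 10.6
eef_pos: [0.5625, -0.2047, 0.1376]
ee_rot: [3.14, -0.091, -0.002]
contact_force: [0.0, -0.4, 0.2]
gripper_width: 0.0853
finger_force: 0.0
t 10.6 p [ 0.5625 -0.2047  0.1376] yaw y -93.3 z [-0.001 -0.    -1.   ] w 0.0853 F [ 0.  -0.4  0.2] ff 0.0
goal [ 0.557  -0.2016  0.0165] rows: [-0.011  -0.0057  0.2421] [0.0001 0.0006 0.0008] j7 -1.46
```

```bash
python3 -m creep '-0.009 -0.005 0.08 0 0 0 1;-0.009 -0.005 0.16 0 0 0 1;-0.009 -0.005 0.22 0 0 0 1;-0.009 -0.005 0.24 0 0 0 1;-0.009 -0.005 0.24 0 0 0 1'; python3 -m creep '0 0 0 0 0 0 0.5;0 0 0 0 0 0 0.3;0 0 0 0 0 0 0.3;0 0 0 0 0 0 0.3;0 0 0 0 0 0 0.3' 40; python3 -c "
from h import *
now()"
```

```text
t: 11.1
eef_pos: [0.5586, -0.2034, 0.0187]
ee_rot: [3.14, -0.095, -0.0]
contact_force: [-0.2, -0.0, 0.0]
gripper_width: 0.0853
finger_force: 0.0
t: 11.6
eef_pos: [0.5607, -0.2023, 0.0213]
ee_rot: [3.139, -0.091, 0.006]
contact_force: [-1.6, 1.1, 6.6]
gripper_width: 0.0404
finger_force: 40.0
t 11.6 p [ 0.5607 -0.2023  0.0213] yaw y -93.3 z [ 0.004 -0.001 -1.   ] w 0.0404 F [-1.6  1.1  6.6] ff 40.0
```

```bash
python3 -m creep '0 0 -0.08 0 0 0 0.3;0 0 -0.18 0 0 0 0.3;0 0 -0.2 0 0 0 0.3;0 0 -0.2 0 0 0 0.3'; python3 -c "
from h import *
now();plan([.559,.3578,.12],np.radians(94.7))"
```

```text
t: 12.0
eef_pos: [0.5612, -0.2025, 0.1224]
ee_rot: [3.138, -0.091, 0.011]
contact_force: [-0.0, -0.4, -1.0]
gripper_width: 0.0407
finger_force: 41.4
t 12.0 p [ 0.5612 -0.2025  0.1224] yaw y -93.3 z [ 0.007 -0.002 -1.   ] w 0.0407 F [-0.  -0.4 -1. ] ff 41.4
goal [0.559  0.3578 0.12  ] rows: [-0.0698 -1.1183  0.0025] [ 0.001  -0.0035 -0.0702] j7 -1.47
```

```bash
python3 -m creep '-0.006 -0.1 0 0 -0.003 -0.07 0.3;-0.012 -0.2 0 0 -0.003 -0.07 0.3;-0.018 -0.3 0 0 -0.003 -0.07 0.3;-0.024 -0.4 0 0 -0.003 -0.07 0.3;-0.03 -0.5 0 0 -0.003 -0.07 0.3;-0.036 -0.6 0 0 -0.003 -0.07 0.3;-0.042 -0.7 0 0 -0.003 -0.07 0.3;-0.046 -0.76 0 0 -0.003 -0.07 0.3'; python3 -c "
from h import *
now();plan([.559,.3578,.12],np.radians(94.7))"
```

```text
t: 12.8
eef_pos: [0.5565, 0.1837, 0.1179]
ee_rot: [-3.137, -0.136, 0.011]
contact_force: [0.2, 0.1, 0.3]
gripper_width: 0.0402
finger_force: 41.3
t 12.8 p [0.5565 0.1837 0.1179] yaw y -85.0 z [-0.007  0.001 -1.   ] w 0.0402 F [0.2 0.1 0.3] ff 41.3
goal [0.559  0.3578 0.12  ] rows: [ 0.0351 -0.3464 -0.0039] [-0.0009  0.0033  0.0022] j7 -2.03
```

```bash
python3 -m creep '0.01 -0.1 0 0 0.003 0 0.3;0.02 -0.2 0 0 0.003 0 0.3;0.03 -0.29 0 0 0.003 0 0.3;0.034 -0.34 0 0 0.003 0 0.3;0.034 -0.34 0 0 0.003 0 0.3;0.034 -0.34 0.08 0 0.003 0 0.3;0.034 -0.34 0.1 0 0.003 0 0.3;0.034 -0.34 0.1 0 0.003 0 0.3'; python3 -c "
from h import *
now();plan([.559,.3578,.0213],np.radians(94.7));s=cams.snapshot('top');print(cv2.imwrite('pics/t9.png',s['frame'][:,:,::-1]))"
```

```text
t: 13.6
eef_pos: [0.5595, 0.3468, 0.0663]
ee_rot: [3.135, 0.127, -0.006]
contact_force: [-0.4, -1.4, -0.1]
gripper_width: 0.0404
finger_force: 41.3
t 13.6 p [0.5595 0.3468 0.0663] yaw y -85.4 z [-0.003 -0.004 -1.   ] w 0.0404 F [-0.4 -1.4 -0.1] ff 41.3
goal [0.559  0.3578 0.0213] rows: [ 0.0012 -0.0223  0.09  ] [ 0.002   0.0019 -0.0005] j7 -2.27
True
```

```bash
python3 -m creep '0.001 -0.01 0.04 0 0 0 0.3;0.001 -0.02 0.07 0 0 0 0.3;0.001 -0.02 0.08 0 0 0 0.3;0.001 -0.02 0.08 0 0 0 0.3;0.001 -0.02 0.08 0 0 0 0.3'; python3 -c "
from h import *
now();plan([.559,.3578,.0213],np.radians(94.7))"
```

```text
t: 14.15
eef_pos: [0.5617, 0.3596, 0.0302]
ee_rot: [-3.139, -0.128, -0.004]
contact_force: [-0.2, 0.5, -1.3]
gripper_width: 0.0405
finger_force: 41.3
t 14.15 p [0.5617 0.3596 0.0302] yaw y -85.3 z [ 0.003  0.    -1.   ] w 0.0405 F [-0.2  0.5 -1.3] ff 41.3
goal [0.559  0.3578 0.0213] rows: [-0.0057  0.0032  0.0177] [-0.0001 -0.0014 -0.0002] j7 -2.29
```

```bash
python3 -m creep '-0.004 0.002 0.008 0 0 0 0.3;-0.004 0.002 0.008 0 0 0 0.3;-0.004 0.002 0.008 0 0 0 0.3'; python3 -c "
from h import *
now();plan([.559,.3578,.0213],np.radians(94.7))"; python3 -m creep '0 0 0 0 0 0 0.3';python3 -m creep '0 0 0 0 0 0 0.3'
```

```text
t: 14.45
eef_pos: [0.5593, 0.3584, 0.0257]
ee_rot: [-3.139, -0.128, -0.003]
contact_force: [0.3, -0.1, -0.3]
gripper_width: 0.0401
finger_force: 41.3
t 14.45 p [0.5593 0.3584 0.0257] yaw y -85.3 z [ 0.002  0.    -1.   ] w 0.0401 F [ 0.3 -0.1 -0.3] ff 41.3
goal [0.559  0.3578 0.0213] rows: [-0.0008  0.001   0.0088] [ 0.     -0.001  -0.0002] j7 -2.3
t: 14.55
eef_pos: [0.5595, 0.3585, 0.0258]
ee_rot: [-3.139, -0.128, -0.004]
contact_force: [-0.4, -0.0, -0.8]
gripper_width: 0.0405
finger_force: 41.3
t: 14.65
eef_pos: [0.5594, 0.3586, 0.0257]
ee_rot: [-3.139, -0.129, -0.003]
contact_force: [-0.4, 0.2, -0.6]
gripper_width: 0.0404
finger_force: 41.3
```

```bash
python3 -m creep '-0.001 0.001 0.005 0 0 0 0.3;-0.001 0.001 0.009 0 0 0 0.3;-0.001 0.001 0.01 0 0 0 0.3;-0.001 0.001 0.01 0 0 0 0.3'
```

```text
t: 15.05
eef_pos: [0.5588, 0.3579, 0.0213]
ee_rot: [3.139, 0.128, 0.003]
contact_force: [-2.2, -2.3, 8.4]
gripper_width: 0.0407
finger_force: 42.3
```

```bash
python3 -m creep '0 0 0 0 0 0 0.6;0 0 0 0 0 0 0.8;0 0 0 0 0 0 0.8;0 0 -0.1 0 0 0 0.9;0 0 -0.2 0 0 0 1;0 0 -0.3 0 0 0 1;0 0.1 -0.3 0 0 0 1;0 0.2 -0.3 0 0 0 1'; python3 -m creep '0 0.1 0 0 0 0 1;0 0.2 0 0 0 0 1;0 0.3 0 0 0 0 1;0 0.4 0 0 0 0 1;0 0.5 0 0 0 0 1;0 0.6 0 0 0 0 1;0 0.64 0 0 0 0 1;0 0.64 0 0 0 0 1'; python3 -c "
from h import *
now();crop('top',130,130,350,290,3.6,'pics/c9.png')"
```

```text
t: 15.85
eef_pos: [0.5674, 0.2595, 0.1726]
ee_rot: [-3.136, -0.134, -0.009]
contact_force: [0.1, -1.0, -0.6]
gripper_width: 0.0855
finger_force: 0.0
t: 16.65
eef_pos: [0.5927, -0.0661, 0.1703]
ee_rot: [3.137, 0.117, 0.003]
contact_force: [1.2, 0.5, -1.0]
gripper_width: 0.0854
finger_force: 0.0
t 16.65 p [ 0.5927 -0.0661  0.1703] yaw y -85.7 z [ 0.002 -0.002 -1.   ] w 0.0854 F [ 1.2  0.5 -1. ] ff 0.0
```

View pics/c9.png

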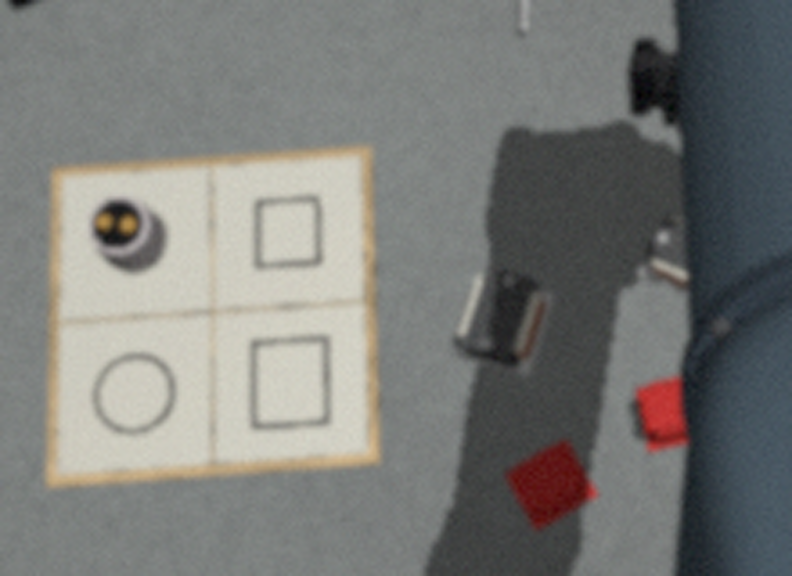

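The can stands on the small circle's plate, top around (121,226). I compare this with its expected projection.

```bash
python3 -c "
from h import *
s=cams.snapshot('top')
a=np.linspace(0,2*np.pi,40)
f=cv2.cvtColor(s['frame'],cv2.COLOR_RGB2BGR)[165:235,140:200];k=8
f=cv2.resize(f,None,fx=k,fy=k,interpolation=cv2.INTER_CUBIC)
for z,r,c in((.043,.021,(0,0,255)),(.003,.021,(0,255,0))):
    p=proj(s,np.c_[.5529+r*np.cos(a),.3585+r*np.sin(a),0*a+z]);q=((p-[140,165]+.5)*k).astype(int)
    cv2.polylines(f,[q],True,c,1)
cv2.imwrite('pics/c10.png',f)
plan([.502,.1005,.16],np.radians(163.1+90))"
```

```text
goal [0.502  0.1005 0.16  ] rows: [-0.1549 -0.335   0.0207] [-0.0006 -0.0008  0.1882] j7 -1.57
```

View pics/c10.png

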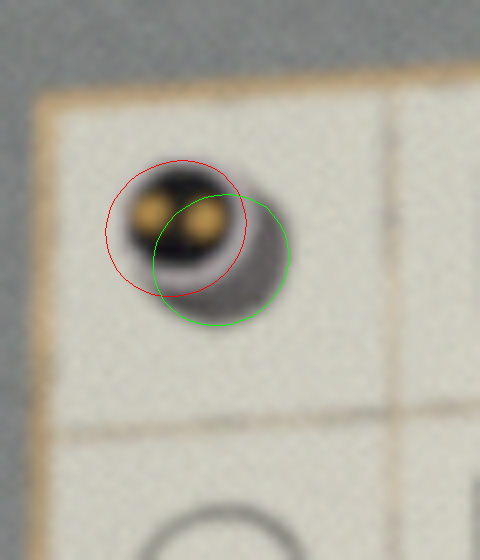

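The base edge matches the green outline to about 1 mm, so the can is well placed. Next is the big transformer.

```bash
python3 -m creep '-0.05 -0.1 0.02 0 0 0.06 1;-0.1 -0.2 0.02 0 0 0.13 1;-0.157 -0.3 0.02 0 0 0.188 1;-0.157 -0.335 0.02 0 0 0.188 1;-0.157 -0.335 0.02 0 0 0.188 1;-0.157 -0.335 0.08 0 0 0.188 1;-0.157 -0.335 0.14 0 0 0.188 1;-0.157 -0.335 0.14 0 0 0.188 1'; python3 -m creep '0 0 0 0 0 0 1'; python3 -c "
from h import *
now();plan([.5,.1005,.018],np.radians(163.1+90))
s=cams.snapshot('side');
for q in((.4989,.1005,.046),(.5,.1005,.1)):print(proj(s,q))
crop('side',260,170,360,290,5,'pics/c11.png',s)"
```

```text
t: 17.55
eef_pos: [0.4981, 0.1007, 0.0975]
ee_rot: [3.107, -0.456, -0.007]
contact_force: [-1.0, -0.7, 0.7]
gripper_width: 0.0856
finger_force: 0.0
t: 17.65
eef_pos: [0.5008, 0.1008, 0.1006]
ee_rot: [-3.107, 0.458, -0.002]
contact_force: [-0.4, 0.1, 0.5]
gripper_width: 0.0854
finger_force: 0.0
t 17.65 p [0.5008 0.1008 0.1006] yaw y -106.8 z [ 0.001  0.    -1.   ] w 0.0854 F [-0.4  0.1  0.5] ff 0.0
goal [0.5    0.1005 0.018 ] rows: [-0.0016  0.0012  0.1651] [-0.0004 -0.0004  0.0012] j7 -2.25
[[317.91052132 259.04892533]]
[[317.28323585 241.6353769 ]]
```

View pics/c11.png

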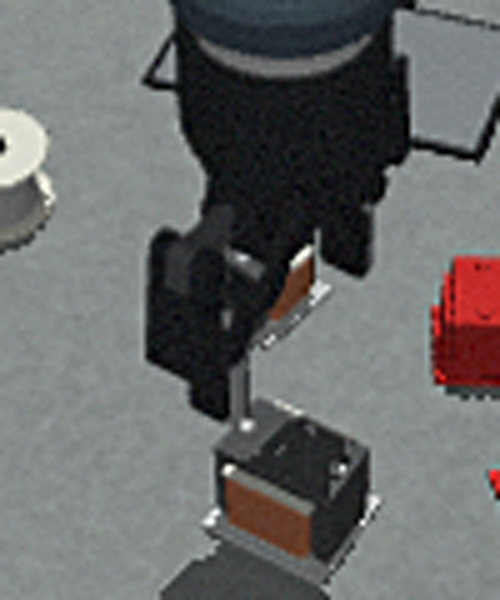

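The near finger at (210,400) lines up with the winding face at (268,520). The studs at (245,425) and (340,468) have midpoint (318.4,259.2) px, matching the prediction to 0.5 px. I descend and grip.

```bash
python3 -m creep '-0.002 0.001 0.08 0 0 0.001 1;-0.002 0.001 0.15 0 0 0.001 1;-0.002 0.001 0.168 0 0 0.001 1;-0.002 0.001 0.168 0 0 0.001 1;-0.002 0.001 0.168 0 0 0.001 0.6;-0.002 0.001 0.168 0 0 0.001 0.35;-0.002 0.001 0.168 0 0 0.001 0.35;-0.002 0.001 0.168 0 0 0.001 0.35' 60; python3 -m creep '0 0 0 0 0 0 0.35;0 0 0 0 0 0 0.35'; python3 -m creep '0 0 -0.08 0 0 0 0.35;0 0 -0.16 0 0 0 0.35;0 0 -0.2 0 0 0 0.35;0 0 -0.2 0 0 0 0.35'; python3 -c "
from h import *
now();plan(st(.042,0,.12),YS)"
```

```text
t: 18.5
eef_pos: [0.5014, 0.1, 0.0181]
ee_rot: [-3.106, 0.463, -0.007]
contact_force: [-1.8, -0.5, 10.6]
gripper_width: 0.0449
finger_force: 61.0
t: 18.7
eef_pos: [0.5014, 0.1, 0.0181]
ee_rot: [-3.106, 0.463, -0.007]
contact_force: [-1.7, -1.5, 10.0]
gripper_width: 0.0449
finger_force: 61.0
t: 19.1
eef_pos: [0.5022, 0.1001, 0.1196]
ee_rot: [-3.104, 0.464, -0.012]
contact_force: [1.2, 0.2, -2.8]
gripper_width: 0.0448
finger_force: 64.1
t 19.1 p [0.5022 0.1001 0.1196] yaw y -107.0 z [ 0.008  0.002 -1.   ] w 0.0448 F [ 1.2  0.2 -2.8] ff 64.1
goal [ 0.5982 -0.2058  0.12  ] rows: [ 3.624e-01  5.291e-01 -3.000e-04] [-0.0015 -0.0039 -0.1185] j7 -2.25
```

```bash
python3 -m creep '0.045 0.066 0 0 -0.003 -0.04 0.35;0.09 0.132 0 0 -0.003 -0.08 0.35;0.135 0.198 0 0 -0.003 -0.118 0.35;0.18 0.264 0 0 -0.003 -0.118 0.35;0.226 0.33 0 0 -0.003 -0.118 0.35;0.27 0.396 0 0 -0.003 -0.118 0.35;0.316 0.462 0 0 -0.003 -0.118 0.35;0.36 0.527 0 0 -0.003 -0.118 0.35'; python3 -m creep '0 0 0 0 0 0 0.35;0 0 0 0 0 0 0.35'; python3 -c "
from h import *
now();plan(st(.042,0,.022),YS)"
```

```text
t: 19.9
eef_pos: [0.5944, -0.2064, 0.1148]
ee_rot: [-3.139, 0.095, 0.01]
contact_force: [1.0, 0.0, -2.8]
gripper_width: 0.0446
finger_force: 63.9
t: 20.1
eef_pos: [0.594, -0.2058, 0.1147]
ee_rot: [-3.138, 0.098, 0.01]
contact_force: [0.8, -0.2, -2.6]
gripper_width: 0.0449
finger_force: 63.9
t 20.1 p [ 0.594  -0.2058  0.1147] yaw y -93.6 z [-0.006  0.002 -1.   ] w 0.0449 F [ 0.8 -0.2 -2.6] ff 63.9
goal [ 0.5982 -0.2058  0.022 ] rows: [ 0.0097 -0.0004  0.1853] [-0.0007  0.0033 -0.0016] j7 -1.48
```

```bash
python3 -m creep '0.008 0 0.08 0 0.003 -0.001 0.35;0.008 0 0.14 0 0.003 -0.001 0.35;0.008 0 0.17 0 0.003 -0.001 0.35;0.008 0 0.18 0 0.003 -0.001 0.35;0.008 0 0.186 0 0.003 -0.001 0.35;0.008 0 0.188 0 0.003 -0.001 0.35;0.008 0 0.188 0 0.003 -0.001 0.35'
```

```text
t: 20.8
eef_pos: [0.5998, -0.2052, 0.0236]
ee_rot: [-3.14, 0.091, -0.006]
contact_force: [0.4, 0.8, -3.7]
gripper_width: 0.0446
finger_force: 63.8
```

```bash
python3 -m creep '0 0 0.004 0 0 0 0.35;0 0 0.006 0 0 0 0.35;0 0 0.008 0 0 0 0.35;0 0 0.008 0 0 0 0.35'; python3 -c "
from h import *
now()"
```

```text
t: 21.2
eef_pos: [0.5998, -0.2054, 0.0212]
ee_rot: [-3.14, 0.092, -0.006]
contact_force: [-6.5, 1.4, 15.6]
gripper_width: 0.0446
finger_force: 66.2
t 21.2 p [ 0.5998 -0.2054  0.0212] yaw y -93.4 z [ 0.004  0.    -1.   ] w 0.0446 F [-6.5  1.4 15.6] ff 66.2
```

Down. I release, rise, and plan for the small transformer, whose closing axis is −113.9+90.

```bash
python3 -m creep '0 0 -0.001 0 0 0 0.6;0 0 -0.002 0 0 0 0.75;0 0 -0.002 0 0 0 0.85;0 0 -0.1 0 0 0 1;0 0 -0.2 0 0 0 1;0 0 -0.26 0 0 0 1;0 0 -0.26 0 0 0 1'; python3 -c "
from h import *
now();plan([.546,-.0205,.12],np.radians(-113.9+90))
plan([.546,-.0205,.12],np.radians(-113.9))
s=cams.snapshot('top')
x=245;f=s['frame'][170:220,290:345,::-1];cv2.imwrite('pics/c12.png',cv2.resize(f,None,fx=8,fy=8,interpolation=cv2.INTER_CUBIC))"
```

```text
t: 21.9
eef_pos: [0.6021, -0.2061, 0.1538]
ee_rot: [3.139, -0.092, 0.017]
contact_force: [0.9, 0.4, -0.8]
gripper_width: 0.0851
finger_force: 0.0
t 21.9 p [ 0.6021 -0.2061  0.1538] yaw y -93.4 z [ 0.011 -0.002 -1.   ] w 0.0851 F [ 0.9  0.4 -0.8] ff 0.0
goal [ 0.546  -0.0205  0.12  ] rows: [-0.1344 -0.3641  0.0656] [ 0.0038 -0.0045 -0.6061] j7 -1.47
goal [ 0.546  -0.0205  0.12  ] rows: [-0.1344 -0.3641  0.0656] [-0.0004 -0.0056  0.1793] j7 -1.47
```

View pics/c12.png

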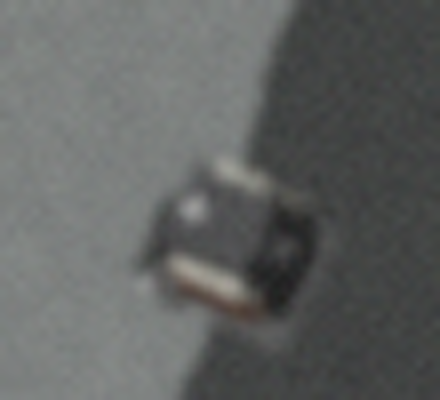

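The small transformer has not moved: it is at crop (240,230), with a stud at (192,210).

```bash
python3 -m creep '-0.03 -0.08 0 0 -0.005 -0.07 1;-0.06 -0.16 0 0 -0.005 -0.14 1;-0.09 -0.24 0 0 -0.005 -0.21 1;-0.12 -0.32 0 0 -0.005 -0.28 1;-0.134 -0.364 0 0 -0.005 -0.355 1;-0.134 -0.364 0 0 -0.005 -0.43 1;-0.134 -0.364 0 0 -0.005 -0.505 1;-0.134 -0.364 0 0 -0.005 -0.58 1'; python3 -c "
from h import *
now();plan([.546,-.0205,.1],np.radians(-113.9+90))"
```

```text
t: 22.75
eef_pos: [0.5412, -0.0192, 0.1471]
ee_rot: [-2.67, -1.653, 0.015]
contact_force: [0.2, 1.2, -0.4]
gripper_width: 0.0853
finger_force: 0.0
t 22.75 p [ 0.5412 -0.0192  0.1471] yaw y -26.5 z [-0.009 -0.004 -1.   ] w 0.0853 F [ 0.2  1.2 -0.4] ff 0.0
goal [ 0.546  -0.0205  0.1   ] rows: [0.0026 0.0103 0.094 ] [-0.0032  0.0034 -0.0224] j7 -0.79
```

```bash
python3 -m creep '0.003 0.009 0.05 -0.003 0.003 -0.022 1;0.003 0.009 0.094 -0.003 0.003 -0.022 1;0.003 0.009 0.094 -0.003 0.003 -0.022 1;0.003 0.009 0.094 -0.003 0.003 -0.022 1'; python3 -c "
from h import *
now();plan([.546,-.0205,.014],np.radians(-113.9+90))"
```

```text
t: 23.15
eef_pos: [0.5459, -0.0202, 0.1007]
ee_rot: [2.64, 1.703, -0.001]
contact_force: [-1.0, 0.6, 0.4]
gripper_width: 0.0851
finger_force: 0.0
t 23.15 p [ 0.5459 -0.0202  0.1007] yaw y -24.3 z [-0.    -0.001 -1.   ] w 0.0851 F [-1.   0.6  0.4] ff 0.0
goal [ 0.546  -0.0205  0.014 ] rows: [-0.0003  0.0005  0.1735] [-0.0001  0.0004 -0.0038] j7 -0.79
```

```bash
python3 -m creep '0 0 0.08 0 0 -0.003 1;0 0 0.15 0 0 -0.003 1;0 0 0.173 0 0 -0.003 1;0 0 0.173 0 0 -0.003 1;0 0 0.173 0 0 -0.003 0.6;0 0 0.173 0 0 -0.003 0.3;0 0 0.173 0 0 -0.003 0.3;0 0 0.173 0 0 -0.003 0.3' 50; python3 -m creep '0 0 0 0 0 0 0.3;0 0 0 0 0 0 0.3'; python3 -m creep '0 0 -0.08 0 0 0 0.3;0 0 -0.16 0 0 0 0.3;0 0 -0.2 0 0 0 0.3;0 0 -0.2 0 0 0 0.3'; python3 -c "
from h import *
now();plan(st(-.045,0,.115),YS);plan(st(-.045,0,.115),YS+.25)"
```

```text
t: 23.95
eef_pos: [0.5475, -0.0204, 0.0164]
ee_rot: [2.633, 1.709, 0.003]
contact_force: [-2.1, -0.1, 9.0]
gripper_width: 0.037
finger_force: 50.4
t: 24.15
eef_pos: [0.5475, -0.0205, 0.0164]
ee_rot: [2.632, 1.709, 0.003]
contact_force: [-1.7, 0.2, 8.3]
gripper_width: 0.0369
finger_force: 50.4
t: 24.55
eef_pos: [0.5489, -0.0204, 0.1182]
ee_rot: [2.631, 1.707, 0.009]
contact_force: [-0.1, -0.3, -3.5]
gripper_width: 0.0365
finger_force: 52.3
t 24.55 p [ 0.5489 -0.0204  0.1182] yaw y -24.0 z [ 0.008 -0.001 -1.   ] w 0.0365 F [-0.1 -0.3 -3.5] ff 52.3
goal [ 0.5114 -0.2006  0.115 ] rows: [-0.3597  0.0781  0.0062] [ 0.0028 -0.0032  0.6054] j7 -0.78
goal [ 0.5114 -0.2006  0.115 ] rows: [-0.3597  0.0781  0.0062] [ 0.0031 -0.0028  0.4804] j7 -0.78
```

```bash
python3 -m creep '-0.05 0.011 0 0 -0.003 0.075 0.3;-0.1 0.022 0 0 -0.003 0.15 0.3;-0.16 0.035 0 0 -0.003 0.22 0.3;-0.22 0.048 0 0 -0.003 0.3 0.3;-0.28 0.06 0 0 -0.003 0.375 0.3;-0.33 0.072 0 0 -0.003 0.45 0.3;-0.36 0.078 0 0 -0.003 0.525 0.3;-0.36 0.078 0 0 -0.003 0.6 0.3'; python3 -m creep '0 0 0 0 0 0 0.3;0 0 0 0 0 0 0.3'; python3 -c "
from h import *
now();plan(st(-.045,0,.022),YS)"
```

```text
t: 25.35
eef_pos: [0.5068, -0.2041, 0.1136]
ee_rot: [3.135, -0.077, -0.009]
contact_force: [-0.8, -0.5, -3.0]
gripper_width: 0.0367
finger_force: 52.2
t: 25.55
eef_pos: [0.5085, -0.2, 0.1142]
ee_rot: [3.137, -0.052, -0.007]
contact_force: [0.3, 0.4, -1.9]
gripper_width: 0.0371
finger_force: 52.2
t 25.55 p [ 0.5085 -0.2     0.1142] yaw y -91.9 z [-0.004 -0.004 -1.   ] w 0.0371 F [ 0.3  0.4 -1.9] ff 52.2
goal [ 0.5114 -0.2006  0.022 ] rows: [0.0065 0.0005 0.1844] [0.0019 0.0021 0.013 ] j7 -1.43
```

```bash
python3 -m creep '0.006 0 0.08 0.002 0.002 0.013 0.3;0.006 0 0.14 0.002 0.002 0.013 0.3;0.006 0 0.17 0.002 0.002 0.013 0.3;0.006 0 0.182 0.002 0.002 0.013 0.3;0.006 0 0.186 0.002 0.002 0.013 0.3;0.006 0 0.186 0.002 0.002 0.013 0.3'; python3 -m creep '0 0 0.004 0 0 0 0.3;0 0 0.006 0 0 0 0.3;0 0 0.006 0 0 0 0.3'
```

```text
t: 26.15
eef_pos: [0.5126, -0.2013, 0.0229]
ee_rot: [3.14, -0.1, 0.004]
contact_force: [-0.6, -0.4, -2.7]
gripper_width: 0.0368
finger_force: 52.1
t: 26.45
eef_pos: [0.5121, -0.2013, 0.0195]
ee_rot: [3.14, -0.101, 0.003]
contact_force: [0.7, -0.0, -1.9]
gripper_width: 0.037
finger_force: 52.3
```

```bash
python3 -m creep '0 0 0.003 0 0 0 0.3;0 0 0.004 0 0 0 0.3;0 0 0.004 0 0 0 0.3'; python3 -m creep '0 0 0 0 0 0 0.5;0 0 0 0 0 0 0.7;0 0 0 0 0 0 0.8;0 0 -0.1 0 0 0 0.9;0 0 -0.2 0 0 0 1;0 0 -0.28 0 0 0 1;0 0 -0.28 0 0 0 1'; python3 -c "
from h import *
now();plan(st(-.0575,-.2085,.155),YS)"
```

```text
t: 26.75
eef_pos: [0.5121, -0.2013, 0.0193]
ee_rot: [3.139, -0.101, 0.002]
contact_force: [-6.6, 2.3, 21.4]
gripper_width: 0.0367
finger_force: 55.2
t: 27.45
eef_pos: [0.5155, -0.2025, 0.1627]
ee_rot: [3.137, -0.101, 0.018]
contact_force: [1.2, -0.4, -0.2]
gripper_width: 0.0854
finger_force: 0.0
t 27.45 p [ 0.5155 -0.2025  0.1627] yaw y -93.7 z [ 0.011 -0.004 -1.   ] w 0.0854 F [ 1.2 -0.4 -0.2] ff 0.0
goal [ 0.4865 -0.408   0.155 ] rows: [-0.0314  0.414   0.0162] [ 0.0014 -0.0056 -0.0026] j7 -1.44
```

```bash
python3 -m creep '-0.01 0.1 0.016 0 -0.005 -0.002 1;-0.02 0.2 0.016 0 -0.005 -0.002 1;-0.031 0.3 0.016 0 -0.005 -0.002 1;-0.031 0.38 0.016 0 -0.005 -0.002 1;-0.031 0.414 0.016 0 -0.005 -0.002 1;-0.031 0.414 0.016 0 -0.005 -0.002 1;-0.031 0.414 0.016 0 -0.005 -0.002 1'; python3 -c "
from h import *
now();plan(st(-.058,-.2085,.11),YS)"
```

```text
t: 28.15
eef_pos: [0.4832, -0.405, 0.1484]
ee_rot: [-3.138, 0.093, 0.015]
contact_force: [0.2, 1.2, 0.0]
gripper_width: 0.0857
finger_force: 0.0
t 28.15 p [ 0.4832 -0.405   0.1484] yaw y -93.4 z [-0.009  0.002 -1.   ] w 0.0857 F [0.2 1.2 0. ] ff 0.0
goal [ 0.486 -0.408  0.11 ] rows: [0.0067 0.0058 0.0767] [-0.0009  0.0046  0.0001] j7 -1.09
```

```bash
python3 -m creep '0.005 0.005 0 0 0.004 0 1;0.005 0.005 0.04 0 0.004 0 1;0.005 0.005 0.077 0 0.004 0 1;0.005 0.005 0.077 0 0.004 0 1;0.005 0.005 0.077 0 0.004 0 1'; python3 -c "
from h import *
now();plan(st(-.058,-.2085,.062),YS)"
```

```text
t: 28.65
eef_pos: [0.4855, -0.4081, 0.1108]
ee_rot: [-3.14, 0.092, 0.001]
contact_force: [0.2, -0.2, 0.1]
gripper_width: 0.0854
finger_force: 0.0
t 28.65 p [ 0.4855 -0.4081  0.1108] yaw y -93.3 z [-0.001  0.001 -1.   ] w 0.0854 F [ 0.2 -0.2  0.1] ff 0.0
goal [ 0.486 -0.408  0.062] rows: [ 0.0011 -0.0003  0.0976] [-0.0003  0.0004  0.0005] j7 -1.09
```

```bash
python3 -m creep '0 0 0.04 0 0 0 1;0 0 0.08 0 0 0 1;0 0 0.097 0 0 0 1;0 0 0.097 0 0 0 1;0 0 0.097 0 0 0 1'; python3 -m creep '0 0 0 0 0 0 0.7;0 0 0 0 0 0 0.5;0 0 0 0 0 0 0.3;0 0 0 0 0 0 0.3;0 0 0 0 0 0 0.3;0 0 0 0 0 0 0.3;0 0 0 0 0 0 0.3' 55;python3 -m creep '0 0 0 0 0 0 0.3;0 0 0 0 0 0 0.3;0 0 0 0 0 0 0.3;0 0 0 0 0 0 0.3;0 0 0 0 0 0 0.3;0 0 0 0 0 0 0.3;0 0 0 0 0 0 0.3;0 0 0 0 0 0 0.3'
```

```text
t: 29.15
eef_pos: [0.4857, -0.4096, 0.0632]
ee_rot: [3.139, -0.094, 0.001]
contact_force: [-0.1, 0.2, -0.1]
gripper_width: 0.0855
finger_force: 0.0
t: 29.85
eef_pos: [0.4861, -0.4066, 0.0633]
ee_rot: [-3.137, 0.092, 0.0]
contact_force: [-1.7, 6.9, 8.3]
gripper_width: 0.0429
finger_force: 52.6
t: 30.65
eef_pos: [0.4861, -0.4065, 0.0633]
ee_rot: [-3.137, 0.091, 0.0]
contact_force: [-1.0, 7.5, 8.6]
gripper_width: 0.0431
finger_force: 52.6
```

Released after about 1.1 s. I rise and check both transformers on the pad numerically.

```bash
python3 -m creep '0 0 0 0 0 0 1;0 0 0 0 0 0 1;0 0 0 0 0 0 1;0 0 0 0 0 0 1;0 0 -0.08 0 0 0 1;0 0 -0.16 0 0 0 1;0 0 -0.2 0 0 0 1;0 0 -0.2 0 0 0 1' 60; python3 -c "
from h import *
now();s=cams.snapshot('top')
np.save('pics/f.npy',s['frame'])
g=cv2.cvtColor(s['frame'],cv2.COLOR_RGB2GRAY)
P=proj(s,[st(x,y,.003) for x,y in((.084,.044),(.084,-.044),(-.084,-.044),(-.084,.044))])
m=np.zeros_like(g);cv2.fillPoly(m,[P.round().astype(int)],1)
for nm,c,h,hx,hy in(('big',(.5998-.0024,-.2054),.049,.028,.017),('small',(.5121-.0024,-.2013),.043,.021,.014)):
    # dark core top template: best shift of mean brightness inside core-top polygon
    best=[]
    for dx in np.arange(-.03,.031,.002):
        for dy in np.arange(-.03,.031,.002):
            u=np.linspace(-1,1,9);X=np.array([[c[0]+dx+a*hx*.9,c[1]+dy+b*hy*.9,h] for a in u for b in u])
            p=proj(s,X).astype(np.float32);v=cv2.remap(g,p[:,0].reshape(-1,1),p[:,1].reshape(-1,1),cv2.INTER_LINEAR)
            best.append((v.mean(),dx,dy))
    best.sort();print(nm,[np.round(b,3) for b in best[:4]],np.mean([b[1:] for b in best[:8]],0))
plan([.5998,-.2054,.15],YS)"
```

```text
t: 31.45
eef_pos: [0.4871, -0.412, 0.1666]
ee_rot: [3.134, -0.096, 0.009]
contact_force: [0.8, -0.4, 0.5]
gripper_width: 0.0852
finger_force: 0.0
t 31.45 p [ 0.4871 -0.412   0.1666] yaw y -93.5 z [ 0.006 -0.006 -1.   ] w 0.0852 F [ 0.8 -0.4  0.5] ff 0.0
big [array([ 7.7185e+01, -8.0000e-03,  2.0000e-03]), array([ 7.7296e+01, -1.0000e-02,  2.0000e-03]), array([ 7.8086e+01, -8.0000e-03,  0.0000e+00]), array([ 7.8358e+01, -6.0000e-03,  2.0000e-03])] [-0.00825  0.00175]
small [array([ 5.9012e+01, -3.0000e-02, -3.0000e-02]), array([ 6.0691e+01, -2.8000e-02, -3.0000e-02]), array([ 6.2728e+01, -2.6000e-02, -3.0000e-02]), array([ 6.3802e+01, -3.0000e-02, -2.8000e-02])] [-0.02725 -0.029  ]
goal [ 0.5998 -0.2054  0.15  ] rows: [ 0.2021 -0.4246  0.0277] [ 0.0017 -0.0015 -0.0009] j7 -1.08
```

```bash
python3 -m creep '0 0.05 -0.05 0 0 0 1;0 0.1 -0.1 0 0 0 1;0 0.1 -0.1 0 0 0 1'; python3 -c "
from h import *
now()
for n in('top','side'):
  s=cams.snapshot(n);g=cv2.cvtColor(s['frame'],cv2.COLOR_RGB2GRAY).astype(np.float32)
  b=(-.0024,0) if n=='top' else (0,0)
  dog=cv2.GaussianBlur(g,(0,0),.8)-cv2.GaussianBlur(g,(0,0),3)
  for nm,c,l,z in(('big',(.5998,-.2054),.0215,.047),('small',(.5121,-.2013),.0148,.041)):
    for sg in(1,-1):
      X=np.r_[c[0]+b[0]+sg*l*np.cos(TH),c[1]+sg*l*np.sin(TH),z];p=proj(s,X)[0];i=p.round().astype(int)
      w=dog[i[1]-5:i[1]+6,i[0]-5:i[0]+6];k=np.argwhere(w>=np.sort(w.ravel())[-3])-5
      print(n,nm,p.round(1),[( int(q[1]),int(q[0]),round(float(w[q[0]+5,q[1]+5]),1)) for q in k],round(float(g[i[1],i[0]])))
"
```

```text
t: 31.8
eef_pos: [0.4812, -0.4651, 0.2146]
ee_rot: [3.133, -0.103, 0.003]
contact_force: [-0.3, -1.9, 0.4]
gripper_width: 0.0853
finger_force: 0.0
t 31.8 p [ 0.4812 -0.4651  0.2146] yaw y -93.8 z [ 0.002 -0.006 -1.   ] w 0.0853 F [-0.3 -1.9  0.4] ff 0.0
top big [397.  168.8] [(0, -1, 28.4), (0, 0, 29.5), (1, 0, 26.0)] 135
top big [396.3 186. ] [(0, 0, 33.5), (1, 0, 41.5), (1, 1, 39.1)] 125
top small [395.5 207.5] [(0, -2, 22.9), (1, -2, 14.2), (0, -1, 22.5)] 108
top small [395.1 219.7] [(0, -2, 36.5), (0, -1, 38.5), (5, 5, 34.8)] 118
side big [305.  163.2] [(5, -5, 19.5), (1, 0, 20.4), (-5, 1, 19.2)] 129
side big [320.1 166.3] [(1, -1, 52.8), (1, 0, 60.3), (-5, 5, 53.5)] 103
side small [338.6 171.7] [(-1, -1, 47.5), (0, 5, 56.1), (1, 5, 59.7)] 81
side small [349.4 174. ] [(-5, 4, 55.7), (-4, 4, 62.3), (-3, 5, 53.8)] 135
```

Both transformers are where I put them; the small one is about +3 mm in x. I fetch the big one.

```bash
python3 -c "
from h import *
plan([.5995,-.2054,.15],YS)"; python3 -m creep '0.03 -0.1 0 0 0 0 1;0.08 -0.2 0 0 0 0 1;0.12 -0.3 0 0 0 0 1;0.16 -0.4 0.03 0 0 0 1;0.2 -0.48 0.08 0 0 0 1;0.206 -0.53 0.12 0 0 0 1;0.206 -0.53 0.12 0 0 0 1;0.206 -0.53 0.12 0 0 0 1'; python3 -c "
from h import *
now();plan([.5995,-.2054,.018],YS)"
```

```text
goal [ 0.5995 -0.2054  0.15  ] rows: [ 0.2048 -0.522   0.122 ] [-0.0001  0.0008 -0.0012] j7 -1.0
t: 32.7
eef_pos: [0.5993, -0.198, 0.1495]
ee_rot: [-3.139, 0.088, 0.008]
contact_force: [-0.2, -0.1, -0.0]
gripper_width: 0.0855
finger_force: 0.0
t 32.7 p [ 0.5993 -0.198   0.1495] yaw y -93.2 z [-0.005  0.002 -1.   ] w 0.0855 F [-0.2 -0.1 -0. ] ff 0.0
goal [ 0.5995 -0.2054  0.018 ] rows: [0.0025 0.0152 0.2631] [-0.0008  0.0026  0.0016] j7 -1.48
```

```bash
python3 -m creep '0.002 0.014 0.06 -0.001 0.002 0.001 1;0.002 0.014 0.15 -0.001 0.002 0.001 1;0.002 0.014 0.15 -0.001 0.002 0.001 1'; python3 -c "
from h import *
now();plan([.5995,-.2054,.018],YS)"
```

```text
t: 33.0
eef_pos: [0.5957, -0.2086, 0.0714]
ee_rot: [3.139, -0.101, -0.012]
contact_force: [-1.9, 0.1, -0.4]
gripper_width: 0.0853
finger_force: 0.0
t 33.0 p [ 0.5957 -0.2086  0.0714] yaw y -93.7 z [-0.008 -0.    -1.   ] w 0.0853 F [-1.9  0.1 -0.4] ff 0.0
goal [ 0.5995 -0.2054  0.018 ] rows: [ 0.0081 -0.0069  0.1068] [ 0.0004  0.0039 -0.0024] j7 -1.49
```

```bash
python3 -m creep '0.003 -0.004 0 0 0 0 1;0.003 -0.004 0 0 0 0 1;0.003 -0.004 0 0 0 0 1'; python3 -c "
from h import *
now();plan([.5995,-.2054,.018],YS)"
```

```text
t: 33.3
eef_pos: [0.6044, -0.2065, 0.0793]
ee_rot: [3.137, -0.098, 0.011]
contact_force: [-0.9, -0.5, -0.2]
gripper_width: 0.0856
finger_force: 0.0
t 33.3 p [ 0.6044 -0.2065  0.0793] yaw y -93.6 z [ 0.007 -0.003 -1.   ] w 0.0856 F [-0.9 -0.5 -0.2] ff 0.0
goal [ 0.5995 -0.2054  0.018 ] rows: [-0.0108 -0.002   0.1226] [ 0.0015 -0.0035 -0.0014] j7 -1.49
```

```bash
python3 -m creep '-0.007 -0.001 0.05 0 -0.003 0 1;-0.007 -0.001 0.1 0 -0.003 0 1;-0.007 -0.001 0.12 0 -0.003 0 1;-0.007 -0.001 0.12 0 -0.003 0 1;-0.007 -0.001 0.12 0 -0.003 0 1'; python3 -c "
from h import *
now();plan([.5995,-.2054,.018],YS)"
```

```text
t: 33.8
eef_pos: [0.6005, -0.2058, 0.0183]
ee_rot: [3.138, -0.098, -0.002]
contact_force: [1.4, 0.8, -0.5]
gripper_width: 0.0855
finger_force: 0.0
t 33.8 p [ 0.6005 -0.2058  0.0183] yaw y -93.6 z [-0.001 -0.002 -1.   ] w 0.0855 F [ 1.4  0.8 -0.5] ff 0.0
goal [ 0.5995 -0.2054  0.018 ] rows: [-0.0021 -0.0007  0.0005] [ 0.0013  0.0005 -0.0014] j7 -1.51
```

```bash
python3 -m creep '0 0 0 0 0 0 0.6;0 0 0 0 0 0 0.35;0 0 0 0 0 0 0.35;0 0 0 0 0 0 0.35;0 0 0 0 0 0 0.35;0 0 0 0 0 0 0.35' 60; python3 -m creep '0 0 -0.08 0 0 0 0.35;0 0 -0.16 0 0 0 0.35;0 0 -0.2 0 0 0 0.35;0 0 -0.2 0 0 0 0.35'; python3 -c "
from h import *
now();plan([.4593,.2448,.12],np.radians(94.7))"
```

```text
t: 34.4
eef_pos: [0.6004, -0.2057, 0.0181]
ee_rot: [3.138, -0.098, -0.002]
contact_force: [-1.0, 0.1, 5.7]
gripper_width: 0.0447
finger_force: 62.5
t: 34.8
eef_pos: [0.602, -0.206, 0.1202]
ee_rot: [3.136, -0.098, 0.005]
contact_force: [0.2, -0.1, -3.0]
gripper_width: 0.0447
finger_force: 63.1
t 34.8 p [ 0.602  -0.206   0.1202] yaw y -93.6 z [ 0.003 -0.004 -1.   ] w 0.0447 F [ 0.2 -0.1 -3. ] ff 63.1
goal [0.4593 0.2448 0.12  ] rows: [-0.341  -0.882  -0.0037] [ 0.0019 -0.0014 -0.0722] j7 -1.49
```

```bash
python3 -m creep '-0.034 -0.088 0 0.001 -0.001 -0.03 0.35;-0.068 -0.176 0 0.001 -0.001 -0.07 0.35;-0.102 -0.265 0 0.001 -0.001 -0.072 0.35;-0.136 -0.353 0 0.001 -0.001 -0.072 0.35;-0.17 -0.441 0 0.001 -0.001 -0.072 0.35;-0.205 -0.529 0 0.001 -0.001 -0.072 0.35;-0.24 -0.617 0 0.001 -0.001 -0.072 0.35;-0.273 -0.706 0 0.001 -0.001 -0.072 0.35'; python3 -m creep '-0.034 -0.088 0 0 0 0 0.35;-0.068 -0.176 0 0 0 0 0.35;-0.068 -0.176 0 0 0 0 0.35;-0.068 -0.176 0 0 0 0 0.35'; python3 -c "
from h import *
now();plan([.4593,.2448,.06],np.radians(94.7))"
```

```text
t: 35.6
eef_pos: [0.4834, 0.1566, 0.115]
ee_rot: [3.138, 0.128, -0.012]
contact_force: [0.5, 0.1, -2.5]
gripper_width: 0.0448
finger_force: 62.9
t: 36.0
eef_pos: [0.4427, 0.241, 0.1154]
ee_rot: [3.138, 0.134, -0.011]
contact_force: [0.1, -0.3, -3.5]
gripper_width: 0.0448
finger_force: 63.0
t 36.0 p [0.4427 0.241  0.1154] yaw y -85.1 z [-0.007 -0.001 -1.   ] w 0.0448 F [ 0.1 -0.3 -3.5] ff 63.0
goal [0.4593 0.2448 0.06  ] rows: [ 0.0345 -0.0048  0.1106] [0.0002 0.0037 0.0017] j7 -2.24
```

```bash
python3 -m creep '0.033 -0.005 0.05 0 0.003 0.001 0.35;0.033 -0.005 0.11 0 0.003 0.001 0.35;0.033 -0.005 0.11 0 0.003 0.001 0.35;0.033 -0.005 0.11 0 0.003 0.001 0.35;0.033 -0.005 0.11 0 0.003 0.001 0.35'; python3 -c "
from h import *
now();plan([.4593,.2448,.022],np.radians(94.7))"
```

```text
t: 36.5
eef_pos: [0.4611, 0.2439, 0.0626]
ee_rot: [-3.138, -0.124, -0.003]
contact_force: [-0.3, -0.0, -3.1]
gripper_width: 0.0449
finger_force: 62.9
t 36.5 p [0.4611 0.2439 0.0626] yaw y -85.5 z [ 0.002  0.001 -1.   ] w 0.0449 F [-0.3 -0.  -3.1] ff 62.9
goal [0.4593 0.2448 0.022 ] rows: [-0.0036 -0.0021  0.0812] [-0.0004 -0.0011 -0.0017] j7 -2.27
```

```bash
python3 -m creep '-0.002 -0.001 0.04 0 -0.001 -0.002 0.35;-0.002 -0.001 0.07 0 -0.001 -0.002 0.35;-0.002 -0.001 0.08 0 -0.001 -0.002 0.35;-0.002 -0.001 0.08 0 -0.001 -0.002 0.35;-0.002 -0.001 0.08 0 -0.001 -0.002 0.35'; python3 -c "
from h import *
now();plan([.4593,.2448,.0181],np.radians(94.7))"
```

```text
t: 37.0
eef_pos: [0.4598, 0.2449, 0.0222]
ee_rot: [-3.138, -0.132, 0.0]
contact_force: [0.3, 0.0, -2.8]
gripper_width: 0.0447
finger_force: 62.9
t 37.0 p [0.4598 0.2449 0.0222] yaw y -85.2 z [-0.     0.001 -1.   ] w 0.0447 F [ 0.3  0.  -2.8] ff 62.9
goal [0.4593 0.2448 0.0181] rows: [-0.001   0.0001  0.0082] [-0.0003  0.0001  0.0009] j7 -2.29
```

```bash
python3 -m creep '0 0 0.004 0 0 0 0.35;0 0 0.007 0 0 0 0.35;0 0 0.009 0 0 0 0.35;0 0 0.009 0 0 0 0.35'; python3 -m creep '0 0 0 0 0 0 0.6;0 0 0 0 0 0 0.75;0 0 0 0 0 0 0.85;0 0 -0.1 0 0 0 1;0 0 -0.2 0 0 0 1;0 0 -0.26 0 0 0 1;0 0 -0.26 0 0 0 1'; python3 -c "
from h import *
now();plan([.5145,-.2013,.14],YS)"
```

```text
t: 37.4
eef_pos: [0.4598, 0.2449, 0.0181]
ee_rot: [-3.139, -0.132, 0.0]
contact_force: [-1.9, -1.0, 6.3]
gripper_width: 0.045
finger_force: 64.0
t: 38.1
eef_pos: [0.4623, 0.2463, 0.1515]
ee_rot: [-3.135, -0.131, -0.01]
contact_force: [-0.1, 0.5, -0.0]
gripper_width: 0.0853
finger_force: 0.0
t 38.1 p [0.4623 0.2463 0.1515] yaw y -85.2 z [ 0.006  0.004 -1.   ] w 0.0853 F [-0.1  0.5 -0. ] ff 0.0
goal [ 0.5145 -0.2013  0.14  ] rows: [0.0292 0.9009 0.0197] [-0.0022 -0.0033  0.0714] j7 -2.22
```

```bash
python3 -m creep '0.003 0.1 0 0 -0.003 0.03 1;0.006 0.2 0 0 -0.003 0.07 1;0.009 0.3 0 0 -0.003 0.071 1;0.012 0.4 0 0 -0.003 0.071 1;0.015 0.5 0 0 -0.003 0.071 1;0.019 0.6 0 0 -0.003 0.071 1;0.023 0.7 0 0 -0.003 0.071 1;0.026 0.78 0 0 -0.003 0.071 1'; python3 -m creep '0.014 0.05 0 0 0 0 1;0.014 0.115 0 0 0 0 1;0.014 0.115 0.04 0 0 0 1;0.014 0.115 0.08 0 0 0 1;0.014 0.115 0.08 0 0 0 1;0.014 0.115 0.08 0 0 0 1'; python3 -c "
from h import *
now();plan([.5145,-.2013,.0155],YS)"
```

```text
t: 38.9
eef_pos: [0.5044, -0.1462, 0.1462]
ee_rot: [3.14, -0.095, -0.013]
contact_force: [0.4, 0.0, 0.2]
gripper_width: 0.0854
finger_force: 0.0
t: 39.5
eef_pos: [0.5081, -0.2003, 0.1065]
ee_rot: [-3.14, 0.091, 0.013]
contact_force: [0.1, -0.6, 0.4]
gripper_width: 0.0853
finger_force: 0.0
t 39.5 p [ 0.5081 -0.2003  0.1065] yaw y -93.3 z [-0.008  0.001 -1.   ] w 0.0853 F [ 0.1 -0.6  0.4] ff 0.0
goal [ 0.5145 -0.2013  0.0155] rows: [0.0145 0.0014 0.1819] [-0.0002  0.0042  0.0008] j7 -1.43
```

```bash
python3 -m creep '0.012 0.002 0 0 0.004 0 1;0.012 0.002 0.05 0 0.004 0 1;0.012 0.002 0.05 0 0.004 0 1;0.012 0.002 0.05 0 0.004 0 1'; python3 -c "
from h import *
now();plan([.5145,-.2013,.0165],YS)
s=cams.snapshot('side');g=cv2.cvtColor(s['frame'],cv2.COLOR_RGB2GRAY).astype(np.float32)
dog=cv2.GaussianBlur(g,(0,0),.8)-cv2.GaussianBlur(g,(0,0),3)
for sg in(1,-1):
  p=proj(s,np.r_[.5145+sg*.0148*np.cos(TH),-.2013+sg*.0148*np.sin(TH),.044])[0];i=p.round().astype(int)
  w=dog[i[1]-4:i[1]+5,i[0]-4:i[0]+5];print(p.round(1),np.array(np.unravel_index(w.argmax(),w.shape))[::-1]-4,w.max());print(np.round(g[i[1]-3:i[1]+4,i[0]-3:i[0]+4]))"
```

```text
t: 39.9
eef_pos: [0.5145, -0.2019, 0.0826]
ee_rot: [3.14, -0.091, 0.002]
contact_force: [0.8, -0.8, -0.0]
gripper_width: 0.0853
finger_force: 0.0
t 39.9 p [ 0.5145 -0.2019  0.0826] yaw y -93.3 z [ 0.001 -0.    -1.   ] w 0.0853 F [ 0.8 -0.8 -0. ] ff 0.0
goal [ 0.5145 -0.2013  0.0165] rows: [-0.0003 -0.0013  0.1321] [ 0.0001 -0.0006  0.0007] j7 -1.44
[337.8 170.7] [-4  1] 41.72991
[[ 27.  17.  25.  76.  47.  33.  41.]
 [ 17.  26.  40.  44.  31.  38.  35.]
 [ 42.   1.  84.  58.  47.  28.  34.]
 [132. 103. 115. 103. 140.  44.  23.]
 [139.  58.  48.  65. 104.  45.  41.]
 [100.  36.  29.  39.  46.  31.  43.]
 [ 52.  36.  37.  30.  38.  34.  44.]]
[348.5 172.9] [-4 -4] 33.302452
[[ 52.  72.  86. 102. 119. 137. 138.]
 [ 30.  32.  37.  41.  49.  92. 105.]
 [ 33.  38.  30.  38.  69.  76.  54.]
 [ 39.  39.  53.  93. 142.  88.  19.]
 [ 37.  36.  31.  69. 102.  70.  17.]
 [ 36.  30.  40.  85.  90.  42.  11.]
 [ 45.  42.  35.  47.  75.  21.  44.]]
```

```bash
python3 -m creep '-0.003 -0.001 0.06 0 0 0 1;-0.003 -0.001 0.12 0 0 0 1;-0.003 -0.001 0.132 0 0 0 1;-0.003 -0.001 0.132 0 0 0 1;-0.003 -0.001 0.132 0 0 0 1'; python3 -m creep '0 0 0 0 0 0 0.6;0 0 0 0 0 0 0.3;0 0 0 0 0 0 0.3;0 0 0 0 0 0 0.3;0 0 0 0 0 0 0.3;0 0 0 0 0 0 0.3' 60; python3 -m creep '0 0 -0.08 0 0 0 0.3;0 0 -0.16 0 0 0 0.3;0 0 -0.2 0 0 0 0.3;0 0 -0.2 0 0 0 0.3'; python3 -c "
from h import *
now();plan([.5638,.2535,.115],np.radians(94.7))"
```

```text
t: 40.45
eef_pos: [0.5141, -0.2018, 0.0174]
ee_rot: [3.139, -0.091, 0.005]
contact_force: [0.9, 0.6, 0.1]
gripper_width: 0.0856
finger_force: 0.0
t: 41.05
eef_pos: [0.5134, -0.2016, 0.0168]
ee_rot: [3.14, -0.091, 0.003]
contact_force: [-0.5, 1.3, 6.5]
gripper_width: 0.0368
finger_force: 61.3
t: 41.45
eef_pos: [0.5147, -0.2022, 0.1187]
ee_rot: [3.138, -0.092, 0.01]
contact_force: [0.9, -1.0, -3.2]
gripper_width: 0.0366
finger_force: 61.7
t 41.45 p [ 0.5147 -0.2022  0.1187] yaw y -93.3 z [ 0.006 -0.002 -1.   ] w 0.0366 F [ 0.9 -1.  -3.2] ff 61.7
goal [0.5638 0.2535 0.115 ] rows: [ 0.0448 -0.9155  0.0062] [ 0.001  -0.0031 -0.0702] j7 -1.43
```

```bash
python3 -m creep '0.005 -0.1 0 0 -0.003 -0.03 0.3;0.01 -0.2 0 0 -0.003 -0.07 0.3;0.015 -0.3 0 0 -0.003 -0.07 0.3;0.02 -0.4 0 0 -0.003 -0.07 0.3;0.025 -0.5 0 0 -0.003 -0.07 0.3;0.03 -0.6 0 0 -0.003 -0.07 0.3;0.035 -0.7 0 0 -0.003 -0.07 0.3;0.039 -0.78 0 0 -0.003 -0.07 0.3'; python3 -m creep '0 0 0 0 0 0 0.3;0 0 0 0 0 0 0.3'; python3 -c "
from h import *
now();plan([.564,.2535,.06],np.radians(94.7))"
```

```text
t: 42.25
eef_pos: [0.5534, 0.19, 0.1141]
ee_rot: [-3.139, -0.132, 0.012]
contact_force: [0.9, 1.5, -2.2]
gripper_width: 0.0369
finger_force: 61.6
t: 42.45
eef_pos: [0.5535, 0.1876, 0.1141]
ee_rot: [3.138, 0.133, -0.012]
contact_force: [0.1, -1.2, -2.7]
gripper_width: 0.0365
finger_force: 61.7
t 42.45 p [0.5535 0.1876 0.1141] yaw y -85.2 z [-0.008 -0.001 -1.   ] w 0.0365 F [ 0.1 -1.2 -2.7] ff 61.7
goal [0.564  0.2535 0.06  ] rows: [ 0.033  -0.1295  0.1079] [0.0002 0.0039 0.0013] j7 -2.02
```

```bash
python3 -m creep '0.015 -0.06 0 0 0.004 0.001 0.3;0.032 -0.129 0 0 0.004 0.001 0.3;0.032 -0.129 0.05 0 0.004 0.001 0.3;0.032 -0.129 0.107 0 0.004 0.001 0.3;0.032 -0.129 0.107 0 0.004 0.001 0.3;0.032 -0.129 0.107 0 0.004 0.001 0.3;0.032 -0.129 0.107 0 0.004 0.001 0.3'; python3 -c "
from h import *
now();plan([.564,.2535,.021],np.radians(94.7))"
```

```text
t: 43.15
eef_pos: [0.5664, 0.2517, 0.0635]
ee_rot: [-3.139, -0.123, -0.007]
contact_force: [-0.0, -0.6, -2.1]
gripper_width: 0.0366
finger_force: 61.6
t 43.15 p [0.5664 0.2517 0.0635] yaw y -85.5 z [ 0.005  0.001 -1.   ] w 0.0366 F [-0.  -0.6 -2.1] ff 61.6
goal [0.564  0.2535 0.021 ] rows: [-0.0049 -0.004   0.085 ] [-0.0002 -0.0024 -0.0018] j7 -2.13
```

```bash
python3 -m creep '-0.003 -0.003 0.04 0 -0.002 -0.002 0.3;-0.003 -0.003 0.07 0 -0.002 -0.002 0.3;-0.003 -0.003 0.083 0 -0.002 -0.002 0.3;-0.003 -0.003 0.083 0 -0.002 -0.002 0.3;-0.003 -0.003 0.083 0 -0.002 -0.002 0.3'; python3 -c "
from h import *
now();plan([.564,.2535,.0168],np.radians(94.7))"
```

```text
t: 43.65
eef_pos: [0.5642, 0.2538, 0.0213]
ee_rot: [-3.139, -0.131, 0.0]
contact_force: [0.7, -0.2, -2.9]
gripper_width: 0.0369
finger_force: 61.7
t 43.65 p [0.5642 0.2538 0.0213] yaw y -85.2 z [-0.  0. -1.] w 0.0369 F [ 0.7 -0.2 -2.9] ff 61.7
goal [0.564  0.2535 0.0168] rows: [-0.0005  0.0006  0.009 ] [-0.0001  0.0002  0.0008] j7 -2.14
```

Now I set it down, release, retreat, and do the final check picture.

```bash
python3 -m creep '0 0 0.004 0 0 0 0.3;0 0 0.007 0 0 0 0.3;0 0 0.0095 0 0 0 0.3;0 0 0.0095 0 0 0 0.3'; python3 -m creep '0 0 0 0 0 0 0.5;0 0 0 0 0 0 0.7;0 0 0 0 0 0 0.8;0 0 -0.1 0 0 0 0.9;0 0 -0.2 0 0 0 1;0 0 -0.3 0 0 0 1;0 0.1 -0.3 0 0 0 1;0 0.2 -0.3 0 0 0 1'; python3 -m creep '0 0.1 0 0 0 0 1;0 0.2 0 0 0 0 1;0 0.3 0 0 0 0 1;0 0.4 0 0 0 0 1;0 0.5 0 0 0 0 1;0 0.5 0 0 0 0 1'; python3 -c "
from h import *
now();s=cams.snapshot('top');k=5;o=[135,160]
f=cv2.resize(s['frame'][160:270,135:245,::-1],None,fx=k,fy=k,interpolation=cv2.INTER_CUBIC)
t=np.radians(4.7);R=np.array([[np.cos(t),-np.sin(t)],[np.sin(t),np.cos(t)]])
for c,h in(((.4569,.2448),(.030,.026)),((.5614,.2535),(.024,.022))):
    X=np.array([[a*h[0],b*h[1]] for a,b in((1,1),(1,-1),(-1,-1),(-1,1))])@R.T+c
    cv2.polylines(f,[((proj(s,np.c_[X,np.full(4,.003)])-o+.5)*k).astype(int)],True,(0,255,0),1)
a=np.linspace(0,6.28,40);cv2.polylines(f,[((proj(s,np.c_[.5529+.021*np.cos(a),.3585+.021*np.sin(a),0*a+.003])-o+.5)*k).astype(int)],True,(0,255,0),1)
g=np.hstack([f,cv2.resize(s['frame'][115:175,305:355,::-1],(250,300))[[*range(300)]+[299]*(f.shape[0]-300)]])
cv2.imwrite('pics/c14.png',g);print(g.shape)"
```

```text
t: 44.05
eef_pos: [0.5641, 0.2539, 0.0168]
ee_rot: [-3.139, -0.132, 0.001]
contact_force: [-1.9, -1.6, 3.9]
gripper_width: 0.0366
finger_force: 62.4
t: 44.85
eef_pos: [0.5735, 0.1552, 0.1684]
ee_rot: [-3.137, -0.138, -0.006]
contact_force: [0.8, -0.9, -0.1]
gripper_width: 0.085
finger_force: 0.0
t: 45.45
eef_pos: [0.5928, -0.1057, 0.166]
ee_rot: [3.134, 0.112, -0.002]
contact_force: [0.2, 1.4, -0.0]
gripper_width: 0.0853
finger_force: 0.0
t 45.45 p [ 0.5928 -0.1057  0.166 ] yaw y -85.9 z [-0.001 -0.006 -1.   ] w 0.0853 F [ 0.2  1.4 -0. ] ff 0.0
(550, 800, 3)
```

View pics/c14.png

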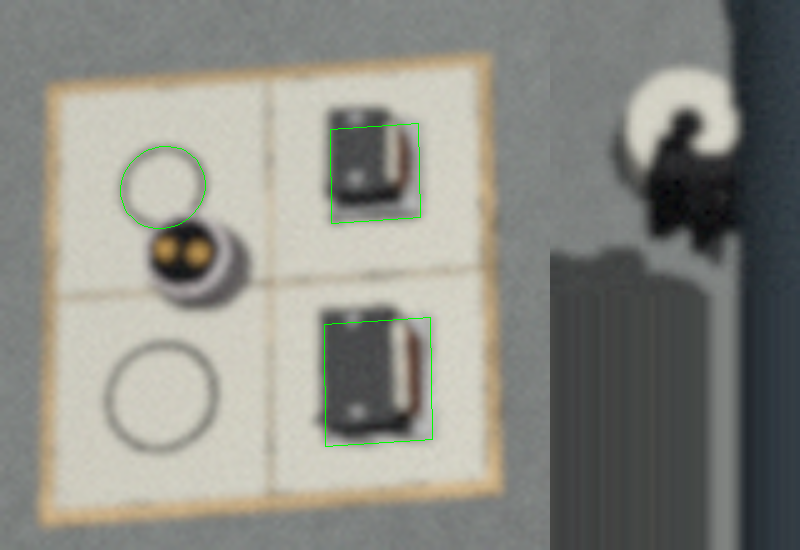

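Both transformers sit squarely on their outlines and the reel is in place. The can, though, has been knocked off its circle: its terminals are now at crop (181,250), while the circle is centred at (163,187). I will put it back.

```bash
python3 -c "
from h import *
s=cams.snapshot('top');X=back(s,[(161.8,191.7),(170.8,209.6)],.047);d=X[1]-X[0];print(d)
# check with base: can base fits
g=np.r_[.5588,.3579,0]+d;print(g)
plan([g[0],g[1],.14],np.radians(94.7))"
```

```text
[-0.0434843  -0.02539766  0.        ]
[0.5153157  0.33250234 0.        ]
goal [0.5153 0.3325 0.14  ] rows: [-0.0861 -0.8682  0.0519] [ 0.      0.0005 -0.0008] j7 -1.5
```

```bash
python3 -m creep '-0.01 -0.1 0 0 0 0 1;-0.02 -0.2 0 0 0 0 1;-0.03 -0.3 0 0 0 0 1;-0.04 -0.4 0 0 0 0 1;-0.05 -0.5 0 0 0 0 0.9;-0.06 -0.6 0 0 0 0 0.8;-0.07 -0.7 0 0 0 0 0.77;-0.078 -0.79 0 0 0 0 0.77'; python3 -m creep '-0.008 -0.078 0 0 0 0 0.77;-0.008 -0.078 0.08 0 0 0 0.77;-0.008 -0.078 0.12 0 0 0 0.77;-0.008 -0.078 0.12 0 0 0 0.77;-0.008 -0.078 0.12 0 0 0 0.77'; python3 -c "
from h import *
now();plan([.5153,.3325,.08],np.radians(94.7))"
```

```text
t: 46.35
eef_pos: [0.5189, 0.2999, 0.1664]
ee_rot: [-3.137, -0.138, 0.002]
contact_force: [0.1, -0.1, -0.1]
gripper_width: 0.0658
finger_force: 0.0
t: 46.85
eef_pos: [0.5132, 0.3351, 0.1066]
ee_rot: [-3.138, -0.134, 0.002]
contact_force: [0.1, -0.3, 0.6]
gripper_width: 0.0655
finger_force: 0.0
t 46.85 p [0.5132 0.3351 0.1066] yaw y -85.1 z [-0.001  0.001 -1.   ] w 0.0655 F [ 0.1 -0.3  0.6] ff 0.0
goal [0.5153 0.3325 0.08  ] rows: [0.0037 0.0056 0.0531] [-0.0004  0.0006  0.0018] j7 -2.29
```

```bash
python3 -m creep '0.004 0.005 0 0 0 0.001 0.77;0.004 0.005 0.04 0 0 0.001 0.77;0.004 0.005 0.07 0 0 0.001 0.77;0.004 0.005 0.07 0 0 0.001 0.77;0.004 0.005 0.07 0 0 0.001 0.77'; python3 -c "
from h import *
now();plan([.5153,.3325,.019],np.radians(94.7))"
```

```text
t: 47.35
eef_pos: [0.5163, 0.3316, 0.0715]
ee_rot: [-3.139, -0.128, 0.002]
contact_force: [-0.4, -0.2, 0.2]
gripper_width: 0.0655
finger_force: 0.0
t 47.35 p [0.5163 0.3316 0.0715] yaw y -85.3 z [-0.001  0.    -1.   ] w 0.0655 F [-0.4 -0.2  0.2] ff 0.0
goal [0.5153 0.3325 0.019 ] rows: [-0.0017 -0.002   0.1049] [-0.0001  0.0005 -0.0001] j7 -2.29
```

```bash
python3 -m creep '-0.001 -0.002 0.05 0 0 0 0.77;-0.001 -0.002 0.09 0 0 0 0.77;-0.001 -0.002 0.104 0 0 0 0.77;-0.001 -0.002 0.104 0 0 0 0.77;-0.001 -0.002 0.104 0 0 0 0.77'; python3 -m creep '0 0 0 0 0 0 0.6;0 0 0 0 0 0 0.3;0 0 0 0 0 0 0.3;0 0 0 0 0 0 0.3;0 0 0 0 0 0 0.3' 40;  python3 -c "
from h import *
now()"; python3 -m creep '0 0 -0.03 0 0 0 0.3;0 0 -0.06 0 0 0 0.3;0 0 -0.06 0 0 0 0.3;0 0 -0.06 0 0 0 0.3'; python3 -c "
from h import *
now();plan([.5588,.3579,.05],np.radians(94.7))"
```

```text
t: 47.85
eef_pos: [0.5163, 0.333, 0.0203]
ee_rot: [-3.138, -0.128, -0.001]
contact_force: [-0.1, 0.7, 0.2]
gripper_width: 0.0656
finger_force: 0.0
t: 48.35
eef_pos: [0.5164, 0.333, 0.0204]
ee_rot: [-3.138, -0.128, -0.001]
contact_force: [0.4, -0.3, 6.4]
gripper_width: 0.0409
finger_force: 40.9
t 48.35 p [0.5164 0.333  0.0204] yaw y -85.3 z [ 0.001  0.001 -1.   ] w 0.0409 F [ 0.4 -0.3  6.4] ff 40.9
t: 48.75
eef_pos: [0.5161, 0.3327, 0.05]
ee_rot: [-3.138, -0.128, -0.001]
contact_force: [-0.5, 1.1, -1.3]
gripper_width: 0.0405
finger_force: 40.7
t 48.75 p [0.5161 0.3327 0.05  ] yaw y -85.3 z [ 0.     0.001 -1.   ] w 0.0405 F [-0.5  1.1 -1.3] ff 40.7
goal [0.5588 0.3579 0.05  ] rows: [ 0.0893 -0.0432  0.0002] [-0.0004 -0.0002 -0.0001] j7 -2.3
```

```bash
python3 -m creep '0.045 -0.022 0 0 0 0 0.3;0.09 -0.044 0 0 0 0 0.3;0.09 -0.044 0 0 0 0 0.3;0.09 -0.044 0 0 0 0 0.3;0.09 -0.044 0.03 0 0 0 0.3;0.09 -0.044 0.05 0 0 0 0.3;0.09 -0.044 0.05 0 0 0 0.3;0.09 -0.044 0.05 0 0 0 0.3'; python3 -c "
from h import *
now();plan([.5598,.3583,.0204],np.radians(94.7))"
```

```text
t: 49.55
eef_pos: [0.5579, 0.3577, 0.0233]
ee_rot: [3.138, 0.129, -0.004]
contact_force: [-0.1, -0.2, -0.5]
gripper_width: 0.0406
finger_force: 40.7
t 49.55 p [0.5579 0.3577 0.0233] yaw y -85.3 z [-0.002 -0.001 -1.   ] w 0.0406 F [-0.1 -0.2 -0.5] ff 40.7
goal [0.5598 0.3583 0.0204] rows: [ 0.0039 -0.001   0.0059] [ 0.0003  0.0011 -0.    ] j7 -2.29
```

```bash
python3 -m creep '0.003 -0.001 0 0 0.001 0 0.3;0.003 -0.001 0 0 0.001 0 0.3;0.003 -0.001 0 0 0.001 0 0.3'; python3 -c "
from h import *
now();plan([.5598,.3583,.0204],np.radians(94.7))"
```

```text
t: 49.85
eef_pos: [0.5604, 0.3589, 0.0245]
ee_rot: [-3.138, -0.128, -0.003]
contact_force: [0.7, 0.8, -1.7]
gripper_width: 0.0407
finger_force: 40.7
t 49.85 p [0.5604 0.3589 0.0245] yaw y -85.3 z [ 0.002  0.001 -1.   ] w 0.0407 F [ 0.7  0.8 -1.7] ff 40.7
goal [0.5598 0.3583 0.0204] rows: [-0.0012  0.001   0.0082] [-0.0002 -0.0009 -0.0001] j7 -2.29
```

```bash
python3 -m creep '-0.001 0.001 0.004 0 0 0 0.3;-0.001 0.001 0.008 0 0 0 0.3;-0.001 0.001 0.0095 0 0 0 0.3;-0.001 0.001 0.0095 0 0 0 0.3'; python3 -m creep '0 0 0 0 0 0 0.6;0 0 0 0 0 0 0.75;0 0 0 0 0 0 0.77;0 0 -0.1 0 0 0 0.77;0 0 -0.2 0 0 0 1;0 0 -0.3 0 0 0 1;0 0.1 -0.3 0 0 0 1;0 0.2 -0.3 0 0 0 1'; python3 -m creep '0 0.1 0 0 0 0 1;0 0.2 0 0 0 0 1;0 0.3 0 0 0 0 1;0 0.4 0 0 0 0 1;0 0.5 0 0 0 0 1;0 0.6 0 0 0 0 1;0 0.6 0 0 0 0 1'; python3 -c "
from h import *
now();s=cams.snapshot('top');r=s['frame'].astype(int)
def cen(m):
    n,l,st_,c=cv2.connectedComponentsWithStats(m.astype(np.uint8));return [(int(a[4]),tuple(c[i].round(1))) for i,a in enumerate(st_) if i and a[4]>2]
sub=r[180:225,150:185];print('copper',[(a,(c[0]+150,c[1]+180)) for a,c in cen((sub[...,0]-sub[...,2]>45)) if a<60])
g=r.mean(2)[165:275,135:245];print('dark',[(a,(c[0]+135,c[1]+165)) for a,c in cen(g<90)])
# expected dark/base: mean brightness along green outline radii for shifts of the can's base
gr=r.mean(2).astype(np.float32);a=np.linspace(0,2*np.pi,60)
o=proj(s,[[.5529,.3585,.003]])[0];print('slot px',o, 'ref terminals 161.8 191.7')
"
```

```text
t: 50.25
eef_pos: [0.5597, 0.3581, 0.0204]
ee_rot: [3.139, 0.128, 0.002]
contact_force: [-3.2, -3.3, 10.4]
gripper_width: 0.0408
finger_force: 41.8
t: 51.05
eef_pos: [0.5683, 0.2597, 0.1715]
ee_rot: [-3.136, -0.134, -0.008]
contact_force: [1.6, -1.7, -1.3]
gripper_width: 0.085
finger_force: 0.0
t: 51.75
eef_pos: [0.592, -0.0511, 0.1691]
ee_rot: [3.134, 0.109, 0.001]
contact_force: [0.3, -0.5, -0.0]
gripper_width: 0.0857
finger_force: 0.0
t 51.75 p [ 0.592  -0.0511  0.1691] yaw y -86.0 z [ 0.001 -0.005 -1.   ] w 0.0857 F [ 0.3 -0.5 -0. ] ff 0.0
copper [(18, (np.float64(158.3), np.float64(191.7))), (21, (np.float64(165.0), np.float64(192.0)))]
dark [(162, (np.float64(207.0), np.float64(192.4))), (89, (np.float64(162.4), np.float64(192.5))), (6, (np.float64(215.5), np.float64(191.8))), (20, (np.float64(166.2), np.float64(202.4))), (323, (np.float64(207.4), np.float64(234.9)))]
slot px [167.1192826  196.99226021] ref terminals 161.8 191.7
```

The terminals' midpoint is (161.7,191.9), matching the well-placed reference (161.8,191.7), and the transformers have not moved. I hand in.

```bash
python3 -c "
from rig import ctrl
print(ctrl.close_job())"
```

```text
the job is handed in; nothing more can be done
None
```

The job is handed in: the small can (the only can present) and then both transformers were read on the pad and stood on their own outlines, and the can, knocked off its circle during the transformer round, was put back to within about 1 mm by the camera.

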